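# Jar from the work chamber to the roller mixer

### The job

Reach through the round port in the sloping front of the clear chamber and lift the closed jar off its pedestal. Set it down, cap up, in the slanted stand and let go so that you can take it a new way, lay it on its side along the groove between the two rollers of the mixer, let go, and then push the start button down. Do not drop the jar at any point, and leave the dishes, the tip box and the reagent pot where they are.

Things in the scene. Friction and masses are not known exactly. Their poses are not given: they have to be found in the camera images.
- jar_center (a point): centre (half-way up, on the axis) of the closed white jar with a black ribbed screw cap: a straight cylinder 50 mm in diameter and 100 mm long over the cap, about 180 g, rigid. Its z axis runs from the bottom to the cap. At the start it stands upright in the chamber on the pedestal, its bottom 90 mm above the bench.
- chamber: clear plastic chamber (fixed), shut but for the port; walls 5 mm. Origin on the bench under the pedestal's axis, -x its front, z up. Floor 30 mm, round pedestal 68 mm across with flat dark top 90 mm, roof 273 mm above the bench. Sides y = +/-140 mm, back x = +155 mm, upright front x = -122 mm up to 103 mm height; from there the front slopes back at 45 degrees to the roof edge at x = +47 mm.
- port (a point): centre, on the outer face, of the round port (clear opening 170 mm in diameter, white rim 194 mm across) in the chamber's 45 degree sloping front; at x = -38, z = 188 mm in the chamber's frame, whose axes it has. The port's axis points outward along (-1, 0, 1), to the front and up. The edge of the jar's cap stands a few mm behind the panel's inner face.
- stand: slanted bottle stand (fixed): base plate 130 x 80 x 8 mm; two 8 mm steel rods 28 mm apart rise at 45 degrees from front (-x) to back (+x); a 50 mm wide foot plate square to them at their low end. Origin on the bench at the base plate's middle, z up. The jar lies on the rods, bottom on the foot plate, cap up and back, axis along (1, 0, 1) of the stand; its sides are free to grip.
- stand_rest (a point): where the centre of the jar lies when it rests in the slanted stand against the foot plate: 80 mm above the bench, straight over the stand's origin. Frame axes are the stand's.
- mixer: two-roller bottle mixer (fixed): white housing 120 x 300 mm (x, y), 55 mm high; two black rollers, 24 mm in diameter, 190 mm long, lie along y, 34 mm apart, tops 85 mm above the bench, between end cheeks at y = -135 and +65 mm, tops 90 mm. Control block with the start button beyond the +y cheek, top 74 mm. Origin on the bench under the housing's middle, z up. The rollers do not turn here.
- mixer_groove (a point): middle of the groove between the rollers, where the centre of the jar lies when it lies in the groove midway between the cheeks: 106 mm above the bench, at y = -35 mm in the mixer's frame. The groove runs along the mixer's y; the jar may lie up to 45 mm either way along it, cap at either end. Frame axes are the mixer's.
- start_button_top (a point): middle of the top face of the round white start button, 28 mm in diameter, on the mixer's control block at x = -12, y = 110 mm, 96 mm above the bench; pressed straight down.
- start_button (a joint): travel of the start button in m: 0 up, 0.006 fully down; it springs back by itself; fully down takes about 4 N.
- dishes: bystander: loose stack of three clear dishes, 90 mm in diameter, 48 mm high; origin at the centre of its underside.
- tip_box: bystander: loose grey and white pipette tip box 87 x 127 x 61 mm; origin at the centre of its underside.
- reagent: bystander: loose amber reagent pot with a black cap, 52 mm in diameter, 75 mm high; origin at the centre of its underside.
There are look-alikes about, which are no part of the job. Leave any blue or green look-alike of the part that bears jar_center alone.

How it is judged:
By the outcome, as a careful person would: the job done as asked, in the order asked, and still so for the second after the job is handed in, with the robot touching nothing.
It also fails if it takes over 59 s, if anything falls off the work surface, if the arm or the gripper's body presses on something with over 40 N, if the wrist force passes 120 N, or if a joint passes its speed limit or range.

### The arm

A 6-joint arm with a two-finger parallel gripper is mounted at the origin on the work surface. World frame = base frame: x ahead of the robot, y to its left, z up, the work surface at z = 0. Lengths are in m, angles in rad, forces in N, time in s.
With the tool pointing down it reaches from about 0.3 to 0.85 m from the base axis. Payload 4.2 kg.
Tool frame: the origin (TCP) lies between the finger pads; the fingertips stand bot.tip_reach ahead of it and the grasp point (between the pads) lies 6 mm ahead of it (bot.tip_reach is the distance from the TCP to the fingertips, in m); z points along the fingers, y is the direction in which the jaws open and shut (so a half turn about z gives the same grasp; the last joint's range is limited). The gripper opens to 91 mm and grips with 3 to 60 N. Pads are 32 mm wide; open, the fingers measure 118 mm over their backs; the gripper's body (76 mm by 178 mm) begins 60 mm behind the grasp point.
Start: joints at [1.097, 0.32, 1.565, -0, 1.257, -0.02], TCP at [0.252, 0.517, 0.239] pointing down, gripper open.
Joint ranges: [-3.11, 3.11], [-0.84, 2.01], [0.21, 2.61], [-1.34, 4.49], [0.05, 2.63], [-2.56, 2.56]. Speed limits (rad/s): [2.57, 2.57, 3.14, 3.14, 3.14, 3.14].

### API

Orientations are given as a unit quaternion [x, y, z, w].
In Python, from plant import bot, snapshot, camera_info, workorder gives the robot as it stands. The module is installed in compiled form; this text tells all that it offers.
- The arm moves only by the tool apply_moves, never from a script. Its argument "series" is a list of rows, each a list of 7 numbers: the shift along the tool's x, y, z in m, then the turn, a rotation vector about the tool's x, y, z in rad, then the finger opening in m, from 0 to 0.0912. A call has 1 to 5 rows; each row is the pose to reach, as a shift and turn from the pose commanded when the call began, along the tool's axes at that moment; what a row does not reach only later rows make up. A row lasts 1/10 s, in which the tool goes at most 50 mm and 8.59 degrees, less where a joint would pass 70% of its speed; a pose out of reach is approached as far as the arm can. A call with a gripper value outside its range is refused whole. The fingers move at their own pace and stop on an object; "squeeze" is the grip in N (left out, the last holds). Time passes only in rows, so rows that repeat a pose let the fingers close. It gives the time, the measured TCP pose, the force and the opening at its end, in the units of the state.
- bot.read_state(): the state, without advancing time (a new reading comes with each control period).
- snapshot(name): name is "side" or "top"; returns (picture, depth): 420x560x3 uint8, blue, green, red; 420x560 float32, m along the optical axis (not along the pixel's ray), 0 where there is no reading.
- camera_info(name): a dict with "fx", "fy", "cx", "cy" (pixels), "view" (4x4, takes a point from world to camera coordinates). Camera axes: x right, y down, z forward; pixel columns grow to the right and rows downward; lengths in m; the calibration is good to about 2 mm. A picture is of the moment at which its call begins. camera_info takes no time and is no camera call.
- workorder.job_done(): hands the job in, once; it reports no verdict.
The state is a dict: "clock": time; "q": joint angles; "qd": joint speeds; "tau": joint torques, N m; "tcp_pos": TCP position; "tcp_rot": TCP orientation; "force": force on the tool from outside, world axes, zero at the start; "wrist_torque": the same for the moment, N m; "gripper_width": finger opening in m.
Only numpy, scipy, OpenCV 4.12 (cv2) and the standard library are available. Lean on these libraries where they do the work, as an engineer would, in place of code of your own. Each camera call takes 0.05 s, during which the arm holds its last target.

## Working session

There is one attempt and no reset: what is moved stays moved. The work goes in short steps, Python scripts to look and compute and a tool call to move; the robot and the scene stay as the last step left them, time stands still between calls to the robot, and variables do not carry over. Pictures are saved under pics/ and viewed, and the job is handed in when it is done.

Besides the shell and the picture viewer there is one more tool, called after "Request:" by a JSON object that holds its "api" and its "payload", one argument or row to a line. apply_moves: Moves the arm, as the interface text tells. Its arguments: {"type":"object","properties":{"series":{"type":"array","items":{"type":"array","items":{"type":"number"}}},"squeeze":{"type":"number"}},"required":["series"]}

```bash
mkdir -p pics; ls; python3 - <<'E'
from plant import bot, snapshot, camera_info, workorder
import cv2,numpy as np
print(bot.read_state(), bot.tip_reach, [a for a in dir(bot) if a[0]!='_'])
for n in("side","top"):
    p,d=snapshot(n); cv2.imwrite(f"pics/{n}0.png",p); np.save(f"{n}0.npy",d); print(n,camera_info(n))
E
```

```text
pics
{'clock': 0.0, 'q': array([ 1.09701601e+00,  3.20279710e-01,  1.56568824e+00,  9.29863732e-07,
        1.25738757e+00, -2.00461273e-02]), 'qd': array([-1.05440209e-04,  2.99663438e-06,  2.42267897e-04, -9.66969853e-05,
        1.79949736e-03,  5.22862480e-04]), 'tau': array([-4.51095202e-04, -4.12480116e+01, -2.31975496e+01,  7.29323085e-02,
        4.56687680e-02, -1.24244866e-04]), 'tcp_pos': array([0.25184685, 0.51639316, 0.23812367]), 'tcp_rot': array([ 2.24926058e-01,  9.74375437e-01, -8.54590241e-04, -2.15860983e-04]), 'force': array([0.44124394, 1.15080318, 0.53249345]), 'wrist_torque': array([ 0.0204517 , -0.03957211, -0.03469751]), 'gripper_width': 0.09144059793355923} 0.025 ['MotionError', 'read_state', 'tip_reach']
side {'fx': 530.8143172606626, 'fy': 530.8143172606626, 'cx': 290.65320166312597, 'cy': 213.6863036525571, 'view': array([[ 0.9976943 , -0.06661975,  0.01295718, -0.46712577],
       [-0.02228258, -0.50187338, -0.86465403,  0.1076588 ],
       [ 0.0641059 ,  0.86237168, -0.50220067,  1.20216703],
       [ 0.        ,  0.        ,  0.        ,  1.        ]])}
top {'fx': 400.38971988198324, 'fy': 400.38971988198324, 'cx': 283.16241872421983, 'cy': 210.50616220048786, 'view': array([[-0.02956941, -0.99955722,  0.00331957,  0.00913616],
       [-0.97891901,  0.0282871 , -0.20228055,  0.4730447 ],
       [ 0.20209708, -0.0092309 , -0.97932199,  1.02743921],
       [ 0.        ,  0.        ,  0.        ,  1.        ]])}
```

View pics/side0.png

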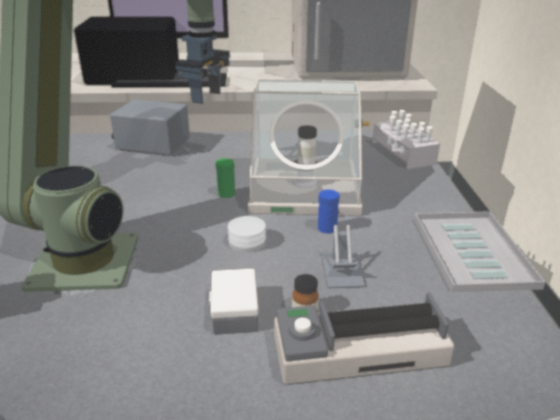

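View pics/top0.png

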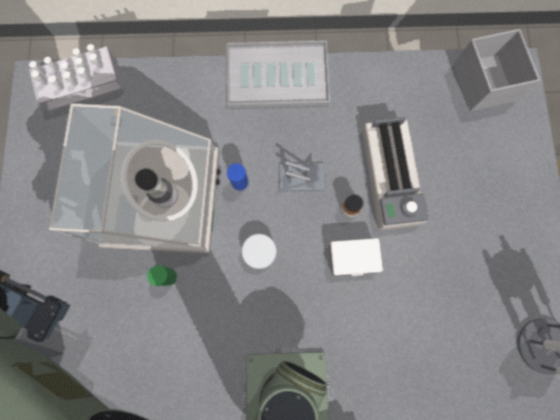

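```bash
python3 - <<'E'
import cv2
a=cv2.imread("pics/top0.png"); s=cv2.imread("pics/side0.png")
def c(im,x0,y0,x1,y1,k,n): cv2.imwrite(f"pics/{n}.png",cv2.resize(im[y0:y1,x0:x1],None,fx=k,fy=k,interpolation=cv2.INTER_CUBIC))
c(a,50,95,250,260,4,"c1"); c(a,260,110,450,235,4,"c2"); c(s,235,70,375,220,4,"c3"); c(s,260,180,460,380,3.9,"c4") 
E
```

```text
(no output)
```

View pics/c1.png

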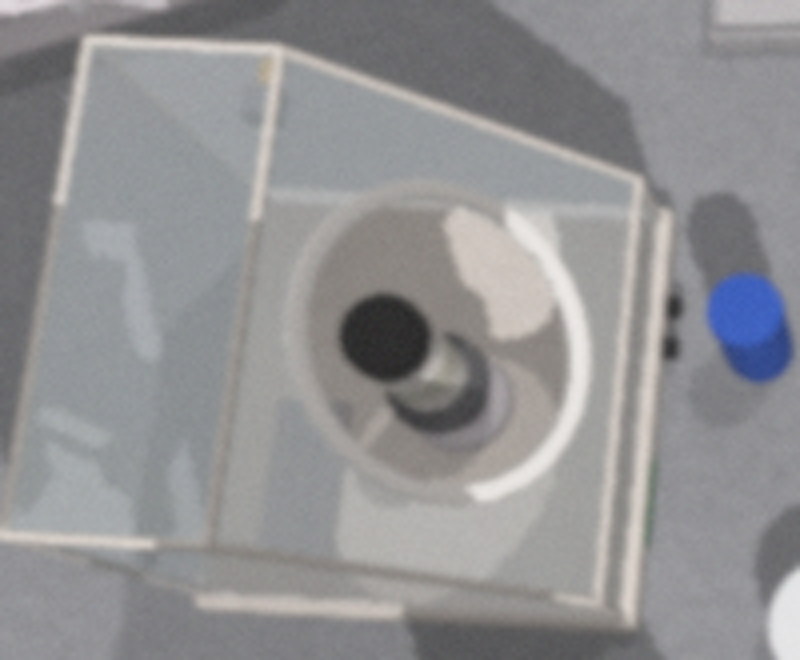

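View pics/c2.png

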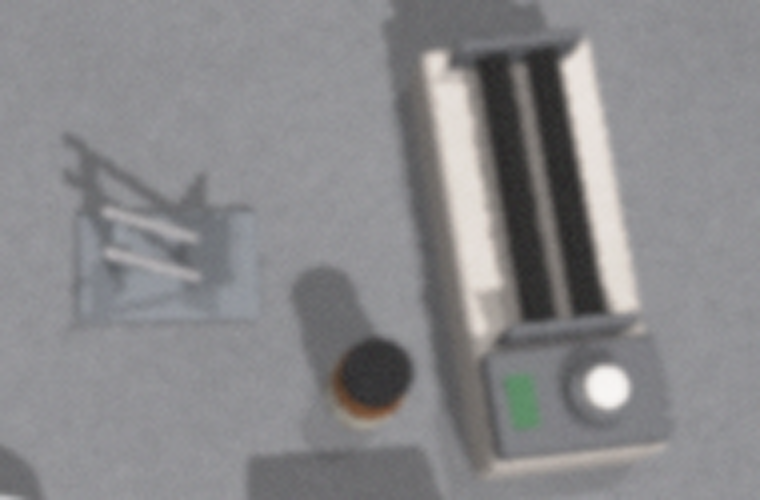

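View pics/c3.png

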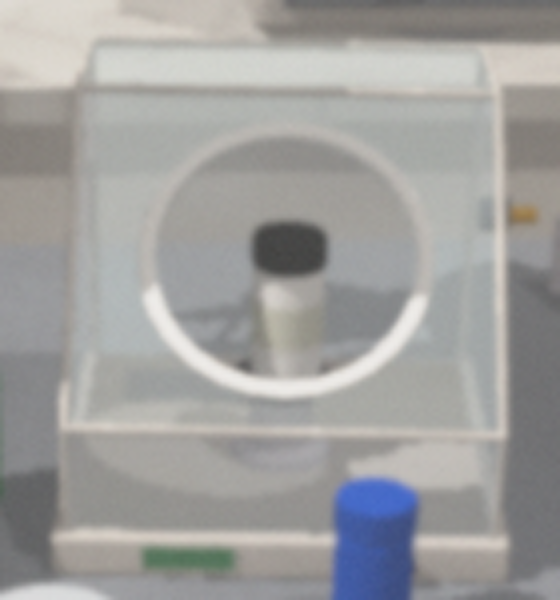

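View pics/c4.png

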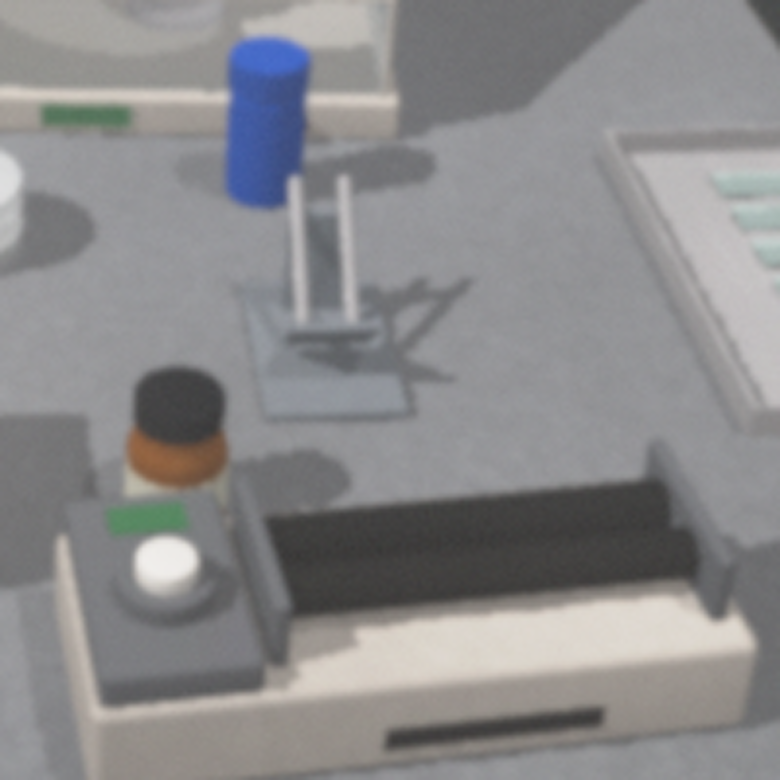

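```bash
cat > h.py <<'E'
import numpy as np
from plant import camera_info
from scipy.optimize import least_squares
CI={n:camera_info(n) for n in("side","top")}
def proj(n,p):
    c=CI[n]; q=c["view"][:3,:3]@np.asarray(p,float)+c["view"][:3,3]
    return np.array([c["cx"]+c["fx"]*q[0]/q[2],c["cy"]+c["fy"]*q[1]/q[2]])
crop={"c1":("top",50,95,4),"c2":("top",260,110,4),"c3":("side",235,70,4),"c4":("side",260,180,3.9)}
def px(c,u,v):
    n,x,y,k=crop[c]; return n,np.array([x+(u+.5)/k-.5,y+(v+.5)/k-.5])
def place(pose,p):
    x,y,t=pose; c,s=np.cos(t),np.sin(t)
    return np.array([x+c*p[0]-s*p[1],y+s*p[0]+c*p[1],p[2]])
def fit(cor,x0):
    P=[(px(c,u,v),np.array(p)/1000) for c,u,v,p in cor]
    f=lambda x:np.concatenate([proj(o[0],place(x,p))-o[1] for o,p in P])
    r=least_squares(f,x0,loss="soft_l1"); return r.x,r.fun if 0 else f(r.x).reshape(-1,2)
E
cat > fit0.py <<'E'
from h import *
np.set_printoptions(precision=4,suppress=True)
mix=[("c2",422,52,(60,-150,55)),("c2",583,38,(-60,-150,55)),("c2",605,386,(-12,110,96)),("c2",665,442,(-60,150,55)),("c2",485,468,(60,150,55)),
("c4",167,560,(-12,110,96)),("c4",92,712,(-60,150,55)),("c4",755,645,(-60,-150,55)),("c4",62,540,(60,150,55))]
st=[("c2",258,208,(-65,-40,8)),("c2",258,315,(-65,40,8)),("c2",78,322,(65,40,8)),("c2",80,213,(65,-40,8)),("c4",267,416,(-65,40,8)),("c4",410,412,(-65,-40,8)),("c4",237,287,(65,40,8))]
ch=[("c1",278,47,(47,-140,273)),("c1",210,545,(47,140,273)),("c1",640,180,(-122,-140,103)),("c1",605,603,(-122,140,103)),("c1",88,38,(155,-140,273)),("c1",0,540,(155,140,273)),
("c3",78,88,(47,140,273)),("c3",500,95,(47,-140,273)),("c3",62,430,(-122,140,103)),("c3",503,435,(-122,-140,103)),("c3",97,42,(155,140,273)),("c3",490,48,(155,-140,273)),
("c1",440,341,(-38,0,188)),("c3",287,264,(-38,0,188))]
jar=[("c1",385,337,(0,0,190)),("c3",289,237,(0,0,190))]
for n,c,x0 in(("mix",mix,(.5,-.3,1.57)),("stand",st,(.5,-.05,1.57)),("ch",ch,(.5,.3,1.57))):
    x,r=fit(c,x0); print(n,x); print(r.T)
x,r=fit(jar,(.5,.3,0)); print("jar",x[:2],r.T)
E
python3 fit0.py
```

```text
mix [ 0.5737 -0.3124  1.655 ]
[[-0.5352  1.4545  0.1769  0.7695  1.1921  0.2466 -0.2078  2.9071 -1.553 ]
 [-0.6372 -1.6141  0.0817  1.9898  0.5307 -1.8907  0.1159 -0.6386 -4.0646]]
stand [ 0.5794 -0.0622  1.5663]
[[ 0.3481  1.6499  0.5877 -0.5647  0.0439  0.7895  0.8634]
 [ 0.5824  0.8996  0.2302  0.3721 -0.5332 -0.569  -2.041 ]]
ch [0.5292 0.319  1.4868]
[[ 0.869  -0.4637 -0.5032 -2.0235  0.2022  0.6303  0.5301  0.0887  0.91
   0.431  -1.3365 -1.034   2.2685  0.1472]
 [ 0.6997  0.3049  0.0602 -0.2132  0.4385 -1.2502 -0.4038 -0.2683 -0.5903
   0.2788 -0.3926 -0.1419  0.2122 -1.6128]]
jar [0.5298 0.318 ] [[ 0.2031 -0.181 ]
 [-0.1502 -0.7273]]
```

```bash
cat > ov.py <<'E'
from h import *
import cv2,sys
def segs(mx,st,ch):
    S=[]
    def L(pose,pts,col):
        for a,b in zip(pts[:-1],pts[1:]): S.append((place(pose,np.array(a)/1e3),place(pose,np.array(b)/1e3),col))
    R=(0,0,255);G=(0,255,0);Y=(0,255,255)
    L(mx,[(-60,-150,55),(60,-150,55),(60,150,55),(-60,150,55),(-60,-150,55)],R)
    for x in(-17,17): L(mx,[(x,-130,85),(x,60,85)],Y)
    L(mx,[(-12+14*np.cos(t),110+14*np.sin(t),96) for t in np.linspace(0,6.283,20)],G)
    L(st,[(-65,-40,8),(65,-40,8),(65,40,8),(-65,40,8),(-65,-40,8)],G)
    c=np.array([0,0,80.]);u=np.array([1,0,1])/2**.5;n=np.array([-1,0,1])/2**.5
    for y in(-14,14):
        o=c-n*(np.sqrt(29**2-14**2))+np.array([0,y,0]); L(st,[o-50*u,o+40*u],Y)
    L(ch,[(155,-140,273),(47,-140,273),(-122,-140,103),(-122,140,103),(47,140,273),(155,140,273),(155,-140,273)],R); L(ch,[(47,-140,273),(47,140,273)],R)
    e=np.array([1,0,1])/2**.5
    for r,k in((97,G),(85,Y)): L(ch,[np.array([-38,0,188])+r*np.cos(t)*np.array([0,1,0])+r*np.sin(t)*e for t in np.linspace(0,6.283,40)],k)
    L(ch,[(25*np.cos(t),25*np.sin(t),190) for t in np.linspace(0,6.283,20)],Y)
    return S
def draw(n,src,S,out,box,k):
    im=cv2.imread(src); x0,y0,x1,y1=box
    im=cv2.resize(im[y0:y1,x0:x1],None,fx=k,fy=k,interpolation=cv2.INTER_CUBIC)
    for a,b,col in S:
        p=[tuple(np.round(((proj(n,q)-[x0,y0]+.5)*k-.5)).astype(int).tolist()) for q in(a,b)]
        cv2.line(im,p[0],p[1],col,1)
    cv2.imwrite(out,im)
E
python3 - <<'E'
from ov import *
S=segs((.5737,-.3124,1.655),(.5794,-.0622,1.5663),(.5292,.319,1.4868))
draw("top","pics/top0.png",S,"pics/o1.png",(50,95,450,260),2)
draw("top","pics/top0.png",S,"pics/o2.png",(260,110,450,235),4)
draw("side","pics/side0.png",S,"pics/o3.png",(235,70,460,220),3.5)
draw("side","pics/side0.png",S,"pics/o4.png",(260,220,460,370),4)
E
```

```text
(no output)
```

View pics/o1.png

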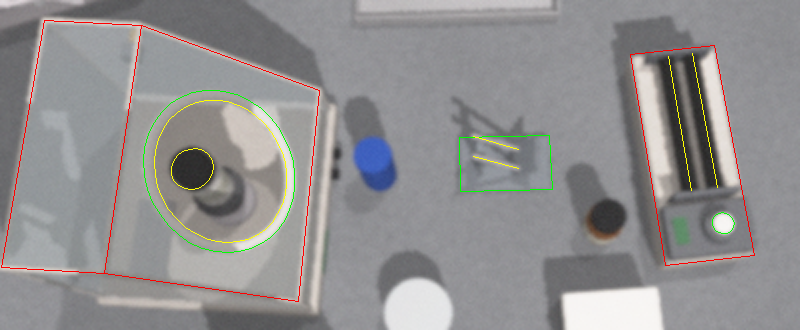

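View pics/o2.png

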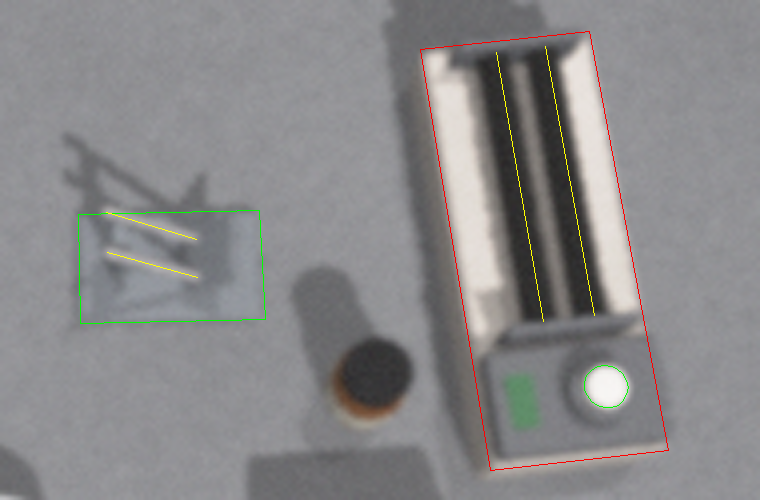

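View pics/o3.png

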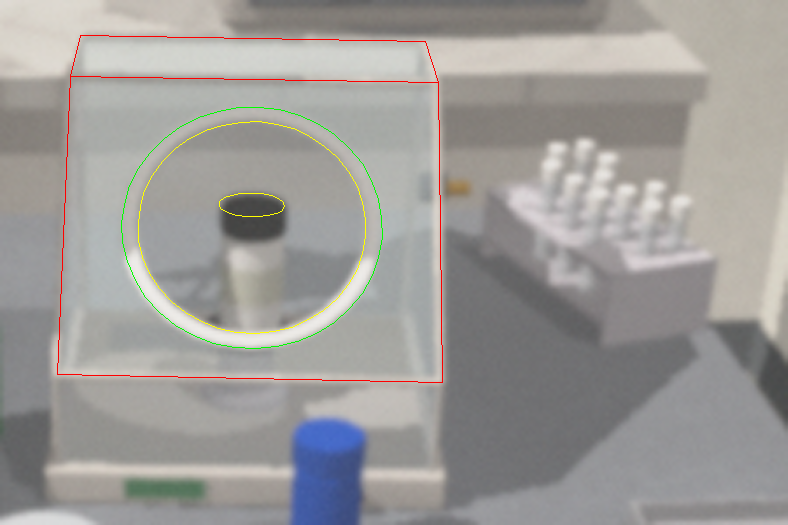

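View pics/o4.png

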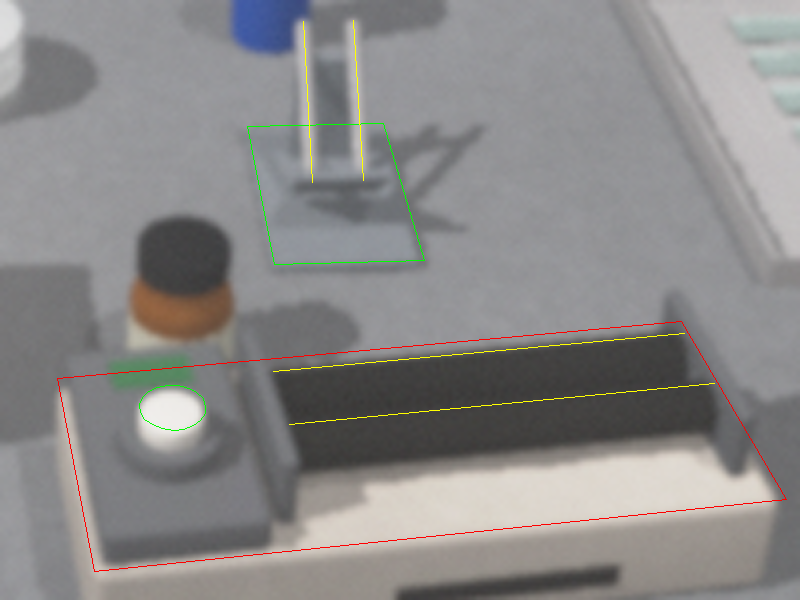

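Request:
{"api": "apply_moves", "payload": {
  "series": [
    [0.03, 0, -0.05, 0.1, 0, 0.1, 0.091],
    [0.03, 0, -0.1, 0.2, 0.1, 0.2, 0.091],
    [0.03, 0, -0.15, 0.3, 0.15, 0.3, 0.091],
    [0.03, 0, -0.15, 0.35, 0.2, 0.4, 0.091]
  ]
}}

```text
clock: 0.5
tcp_pos: [0.2254, 0.5317, 0.3945]
tcp_rot: [0.409, 0.891, -0.142, -0.136]
force: [-0.5, 0.9, -0.6]
gripper_width: 0.0909
```

```bash
cat >> h.py <<'E'
from plant import bot
from scipy.spatial.transform import Rotation as Ro
import json,os
def log():
    s=bot.read_state(); d=[s["q"].tolist(),list(s["tcp_pos"]),list(s["tcp_rot"])]
    open("log.jsonl","a").write(json.dumps(d)+"\n"); return s
E
python3 - <<'E'
from h import *
s=log(); print(s)
E
```

```text
{'clock': 0.5, 'q': array([1.02448008, 0.43484092, 1.06564989, 0.25289583, 1.95175268,
       0.37168252]), 'qd': array([-0.36849232,  0.25199786, -0.17919339,  0.75736251,  0.50039824,
        1.03802774]), 'tau': array([  1.63918611, -47.93026328, -23.53964925,   0.41810523,
         1.3353182 ,  -0.92753191]), 'tcp_pos': array([0.22540596, 0.531726  , 0.39453924]), 'tcp_rot': array([ 0.40892926,  0.89113235, -0.14216293, -0.13582962]), 'force': array([-0.49811445,  0.89203321, -0.61820618]), 'wrist_torque': array([ 0.07336233, -0.23570908, -0.01062218]), 'gripper_width': 0.09089039665655928}
```

```bash
cat > kin.py <<'E'
from h import *
Q0=[[1.09701601e+00,3.20279710e-01,1.56568824e+00,0,1.25738757e+00,-2.00461273e-02],[0.25184685,0.51639316,0.23812367],[2.24926058e-01,9.74375437e-01,-8.54590241e-04,-2.15860983e-04]]
def data():
    D=[Q0]+[json.loads(l) for l in open("log.jsonl")]; return D
def fk(q,p,sg=(1,1,1,1,1,1),c=np.pi/2):
    h,off,L1,a,L2,d=p
    rz=lambda t:Ro.from_euler("z",t); ry=lambda t:Ro.from_euler("y",t)
    q=np.array(q)*sg
    R=rz(q[0]); x=np.array([0,0,h])+R.apply([0,off,0])
    R=R*ry(q[1]); x=x+R.apply([0,0,L1])
    R=R*ry(q[2]); x=x+R.apply([a,0,L2])
    R=R*rz(q[3])*ry(q[4]); x=x+R.apply([0,0,d])
    R=R*rz(q[5]+c)
    return x,R
E
python3 - <<'E'
from kin import *
import itertools
D=data()
for s4,s6,c in itertools.product((1,-1),(1,-1),(1.5708,-1.5708)):
    e=[(Ro.from_quat(d[2]).inv()*fk(d[0],[0]*6,(1,1,1,s4,1,s6),c)[1]).magnitude() for d in D]
    print(s4,s6,c,e)
E
```

```text
1 1 1.5708 [3.4999591487301873e-06, 3.6732051037997696e-06]
1 1 -1.5708 [3.1415886935097306, 3.1415889803846904]
1 -1 1.5708 [0.04009564093990072, 0.7433613677969476]
1 -1 -1.5708 [3.10150435906986, 2.398223939382639]
-1 1 1.5708 [3.4999591487301873e-06, 0.5057930291981271]
-1 1 -1.5708 [3.1415886935097306, 2.95526737262518]
-1 -1 1.5708 [0.04009564093990072, 0.7201590643947416]
-1 -1 -1.5708 [3.10150435906986, 2.6052766838122086]
```

```bash
cat >> kin.py <<'E'
MX=np.array([.5732,-.3124,1.648]);ST=np.array([.5787,-.0622,1.5663]);CH=np.array([.5294,.3185,1.4868])
def Rzy(yaw,zdir,ysign):
    """tool z = zdir in frame, y = ysign*frame y"""
    z=np.array(zdir,float);z/=np.linalg.norm(z);y=np.array([0,ysign,0.]);x=np.cross(y,z)
    return Ro.from_euler("z",yaw)*Ro.from_matrix(np.c_[x,y,z])
def delta(pos,R,s=None):
    s=s or bot.read_state(); C=Ro.from_quat(s["tcp_rot"])
    return C.inv().apply(np.asarray(pos)-s["tcp_pos"]),(C.inv()*R).as_rotvec()
def fitp():
    D=data()
    f=lambda p:np.concatenate([fk(d[0],p)[0]-d[1] for d in D])
    r=least_squares(f,[.3,.01,.4,0,.4,.2]); return r.x,f(r.x)
E
python3 - <<'E'
from kin import *
np.set_printoptions(precision=4,suppress=True)
print(fitp())
R=Rzy(CH[2],(1,0,-1),-1)
print(R.as_matrix())
print(delta((.45,.12,.42),R))
E
```

```text
(array([0.1403, 0.0115, 0.5918, 0.0252, 0.417 , 0.3107]), array([-0., -0., -0., -0., -0., -0.]))
[[ 0.0593  0.9965  0.0593]
 [ 0.7046 -0.0839  0.7046]
 [ 0.7071  0.     -0.7071]]
(array([-0.454 , -0.1116, -0.0454]), array([-0.6924,  0.7589,  0.584 ]))
```

Request:
{"api": "apply_moves", "payload": {
  "series": [
    [-0.454, -0.112, -0.045, -0.692, 0.759, 0.584, 0.091],
    [-0.454, -0.112, -0.045, -0.692, 0.759, 0.584, 0.091],
    [-0.454, -0.112, -0.045, -0.692, 0.759, 0.584, 0.091],
    [-0.454, -0.112, -0.045, -0.692, 0.759, 0.584, 0.091],
    [-0.454, -0.112, -0.045, -0.692, 0.759, 0.584, 0.091]
  ]
}}

```text
clock: 1.0
tcp_pos: [0.3455, 0.3093, 0.4039]
tcp_rot: [0.606, 0.753, 0.129, -0.221]
force: [1.5, -0.8, 0.6]
gripper_width: 0.0909
```

```bash
python3 - <<'E'
from kin import *
np.set_printoptions(precision=4,suppress=True)
s=log(); print(s["clock"],s["q"],s["tcp_pos"])
print(fitp())
R=Rzy(CH[2],(1,0,-1),-1)
print(delta((.45,.12,.42),R))
E
```

```text
1.0 [0.3656 0.0326 1.6171 0.5194 1.5016 0.1098] [0.3455 0.3093 0.4039]
(array([0.1403, 0.0115, 0.5918, 0.0252, 0.417 , 0.3107]), array([ 0., -0.,  0., -0.,  0.,  0.,  0., -0., -0.]))
(array([-0.1717,  0.0561, -0.12  ]), array([-0.2516,  0.2813,  0.2115]))
```

```bash
cat >> kin.py <<'E'
P=np.array([0.1403,0.0115,0.5918,0.0252,0.417,0.3107])
try: P=fitp()[0]
except Exception: pass
LO=np.array([-3.11,-.84,.21,-1.34,.05,-2.56]);HI=np.array([3.11,2.01,2.61,4.49,2.63,2.56])
def ik(pos,R,n=12,seed=None):
    rng=np.random.default_rng(0);out=[]
    def f(q):
        x,r=fk(q,P);return np.r_[(x-pos)*5,(r.inv()*R).as_rotvec()]
    for i in range(n):
        q0=seed if (seed is not None and i==0) else rng.uniform(LO,HI)
        if seed is None or i>0: q0[0]=np.clip(np.arctan2(pos[1],pos[0])+rng.normal()*.3,-3,3)
        r=least_squares(f,np.clip(q0,LO+1e-3,HI-1e-3),bounds=(LO,HI))
        if r.cost<1e-8 and not any(np.linalg.norm(r.x-o)<.05 for o in out): out.append(r.x)
    return out
def W(pose,p): return place(pose,np.array(p,float))
E
python3 - <<'E'
from kin import *
np.set_printoptions(precision=2,suppress=True)
n=np.array([-1,0,1])/2**.5
T={}
for s in(1,-1):
    T["port",s]=(W(CH,[0,0,.165]),Rzy(CH[2],-n,s))
    T["port_out",s]=(W(CH,np.array([0,0,.165])+.18*n),Rzy(CH[2],-n,s))
    T["standB",s]=(W(ST,[.018,0,.098]),Rzy(ST[2],(0,0,-1),s))
    T["standC",s]=(W(ST,[0,0,.08]),Rzy(ST[2],-n,s))
    T["standC_out",s]=(W(ST,np.array([0,0,.08])+.12*n),Rzy(ST[2],-n,s))
    T["mix",s]=(W(MX,[0,-.035,.11]),Rzy(MX[2]-np.pi/2,(0,0,-1),s))
    T["btn",s]=(W(MX,[-.012,.11,.115]),Rzy(MX[2]-np.pi/2,(0,0,-1),s))
for k,(g,R) in T.items():
    p=g-.006*R.apply([0,0,1])
    print(k,p,*ik(p,R))
E
```

```text
('port', 1) [0.53 0.31 0.17]
('port_out', 1) [0.52 0.19 0.3 ]
('standB', 1) [ 0.58 -0.04  0.1 ]
('standC', 1) [ 0.58 -0.07  0.08] [-0.48  0.65  1.68  0.71  1.31  2.3 ]
('standC_out', 1) [ 0.58 -0.15  0.17] [-0.59  0.61  1.49  0.63  1.54  2.37]
('mix', 1) [ 0.61 -0.31  0.12] [-0.49  0.57  1.46 -0.    1.1  -2.14]
('btn', 1) [ 0.46 -0.33  0.12] [-0.64  0.41  1.74 -0.    0.99 -2.29]
('port', -1) [0.53 0.31 0.17] [ 0.16  0.39  1.91  1.03  0.93 -0.45]
('port_out', -1) [0.52 0.19 0.3 ] [-0.09  0.23  1.78  0.83  1.27 -0.32]
('standB', -1) [ 0.58 -0.04  0.1 ] [-0.1   0.44  1.74 -0.    0.96 -0.09]
('standC', -1) [ 0.58 -0.07  0.08] [-0.48  0.65  1.68  0.71  1.31 -0.84]
('standC_out', -1) [ 0.58 -0.15  0.17] [-0.59  0.61  1.49  0.63  1.54 -0.77]
('mix', -1) [ 0.61 -0.31  0.12] [-0.49  0.57  1.46 -0.    1.1   1.01]
('btn', -1) [ 0.46 -0.33  0.12] [-0.64  0.41  1.74 -0.    0.99  0.85]
```

```bash
cat > tgt.py <<'E'
from kin import *
n=np.array([-1,0,1])/2**.5
RP=Rzy(CH[2],-n,-1); RB=Rzy(ST[2],(0,0,-1),-1); RC=Rzy(ST[2],-n,-1); RM=Rzy(MX[2]-np.pi/2,(0,0,-1),-1)
def tcp(g,R): return g-.006*R.apply([0,0,1])
def go(g,R):
    s=log(); d,r=delta(tcp(g,R),R,s)
    print(s["clock"],"pos",np.round(s["tcp_pos"],4),"F",np.round(s["force"],1),"w",round(s["gripper_width"],4)); print("d",np.round(d,4).tolist(),"r",np.round(r,4).tolist(),"nrows",max(np.linalg.norm(d)/.05,np.linalg.norm(r)/.15))
E
python3 -c "
from tgt import *
go(W(CH,np.array([0,0,.165])+.18*n),RP)"
```

```text
1.0 pos [0.3455 0.3093 0.4039] F [ 1.5 -0.8  0.6] w 0.0909
d [-0.186, 0.1471, 0.0064] r [-0.2516, 0.2813, 0.2115] nrows 4.7439430661799875
```

Request:
{"api": "apply_moves", "payload": {
  "series": [
    [-0.186, 0.147, 0.006, -0.252, 0.281, 0.212, 0.091],
    [-0.186, 0.147, 0.006, -0.252, 0.281, 0.212, 0.091],
    [-0.186, 0.147, 0.006, -0.252, 0.281, 0.212, 0.091],
    [-0.186, 0.147, 0.006, -0.252, 0.281, 0.212, 0.091],
    [-0.186, 0.147, 0.006, -0.252, 0.281, 0.212, 0.091]
  ]
}}

```text
clock: 1.5
tcp_pos: [0.519, 0.1869, 0.2945]
tcp_rot: [0.681, 0.625, 0.279, -0.259]
force: [0.7, 0.3, 0.3]
gripper_width: 0.0909
```

```bash
python3 -c "
from tgt import *
go(W(CH,np.array([0,0,.165])+.06*n),RP)"
```

```text
1.5 pos [0.519  0.1869 0.2945] F [0.7 0.3 0.3] w 0.0909
d [0.0022, -0.0003, 0.1189] r [-0.0036, 0.0043, -0.0028] nrows 2.378707076664835
```

Request:
{"api": "apply_moves", "payload": {
  "series": [
    [0.001, 0, 0.05, -0.004, 0.004, -0.003, 0.091],
    [0.002, 0, 0.1, -0.004, 0.004, -0.003, 0.091],
    [0.002, 0, 0.119, -0.004, 0.004, -0.003, 0.091],
    [0.002, 0, 0.119, -0.004, 0.004, -0.003, 0.091]
  ]
}}

```text
clock: 1.9
tcp_pos: [0.523, 0.2755, 0.2108]
tcp_rot: [0.679, 0.627, 0.28, -0.26]
force: [0.0, 0.5, 0.2]
gripper_width: 0.0911
```

```bash
python3 -c "
from tgt import *
import cv2
from plant import snapshot
go(W(CH,np.array([0,0,.165])),RP)
for nm,b in(('top',(50,95,250,260)),('side',(200,40,400,220))):
    p,d=snapshot(nm); x0,y0,x1,y1=b; cv2.imwrite('pics/a_%s.png'%nm,cv2.resize(p[y0:y1,x0:x1],None,fx=3.3,fy=3.3,interpolation=cv2.INTER_CUBIC))
"
```

```text
1.9 pos [0.523  0.2755 0.2108] F [0.  0.5 0.2] w 0.0911
d [-0.0016, 0.0031, 0.057] r [-0.0063, 0.0013, 0.0019] nrows 1.1426220880858753
```

View pics/a_top.png

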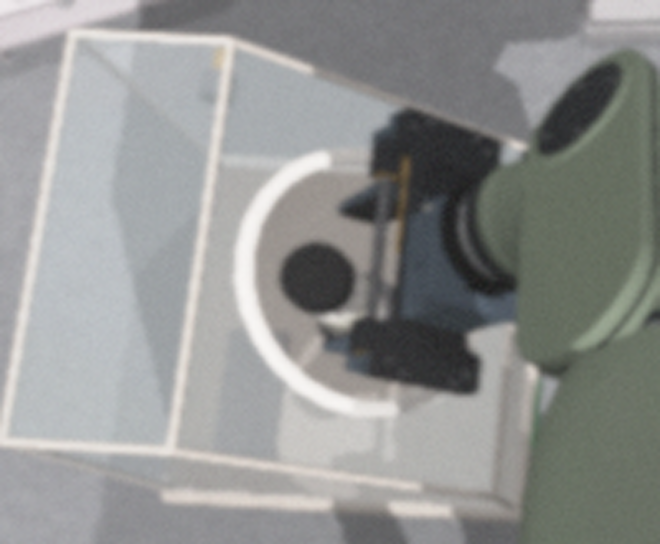

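View pics/a_side.png

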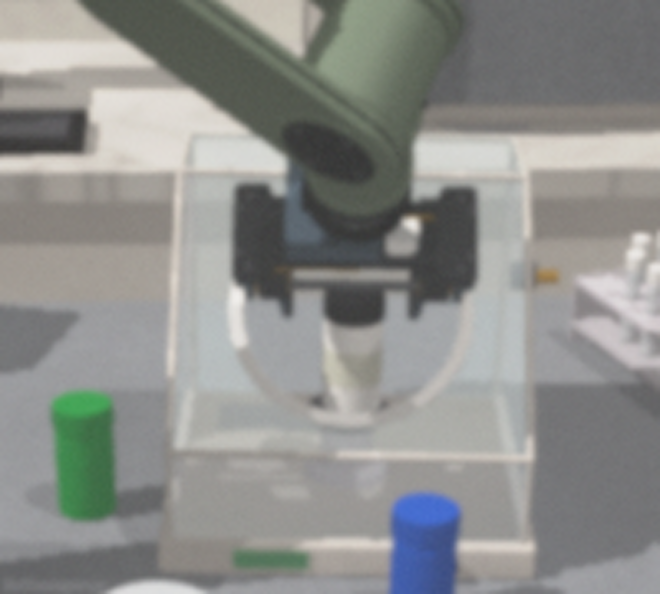

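Request:
{"api": "apply_moves", "payload": {
  "series": [
    [-0.001, 0.003, 0.03, -0.006, 0.001, 0.002, 0.091],
    [-0.002, 0.003, 0.055, -0.006, 0.001, 0.002, 0.091],
    [-0.002, 0.003, 0.055, -0.006, 0.001, 0.002, 0.091],
    [-0.002, 0.003, 0.055, -0.006, 0.001, 0.002, 0.091]
  ]
}}

```text
clock: 2.4
tcp_pos: [0.5316, 0.311, 0.1748]
tcp_rot: [0.68, 0.625, 0.285, -0.257]
force: [-1.1, 0.8, 0.1]
gripper_width: 0.0911
```

```bash
python3 -c "
from tgt import *
go(W(CH,np.array([0,0,.165])),RP)"
```

```text
2.4 pos [0.5316 0.311  0.1748] F [-1.1  0.8  0.1] w 0.0911
d [-0.0017, -0.0028, 0.006] r [0.0073, -0.0018, 0.0034] nrows 0.13780131102108253
```

Request:
{"api": "apply_moves", "payload": {
  "series": [
    [0, -0.002, 0.004, 0.005, -0.001, 0.003, 0.091],
    [0, -0.002, 0.004, 0.005, -0.001, 0.003, 0.091]
  ]
}}

```text
clock: 2.6
tcp_pos: [0.5296, 0.314, 0.1716]
tcp_rot: [0.68, 0.625, 0.283, -0.258]
force: [-1.0, -0.1, -0.5]
gripper_width: 0.0911
```

```bash
python3 -c "
from tgt import *
go(W(CH,np.array([0,0,.165])),RP)"
```

```text
2.6 pos [0.5296 0.314  0.1716] F [-1.  -0.1 -0.5] w 0.0911
d [-0.0015, -0.0006, 0.0018] r [0.0023, -0.0007, -0.0] nrows 0.04858735134450374
```

Close.

Request:
{"api": "apply_moves", "payload": {
  "series": [
    [0, 0, 0.001, 0.001, 0, 0, 0.06],
    [0, 0, 0.001, 0.001, 0, 0, 0.04],
    [0, 0, 0.001, 0.001, 0, 0, 0.04],
    [0, 0, 0.001, 0.001, 0, 0, 0.04],
    [0, 0, 0.001, 0.001, 0, 0, 0.04]
  ],
  "squeeze": 25
}}

```text
clock: 3.1
tcp_pos: [0.5293, 0.3152, 0.1699]
tcp_rot: [0.68, 0.625, 0.282, -0.259]
force: [-1.0, 0.2, 0.5]
gripper_width: 0.0539
```

```bash
python3 -c "
from tgt import *
go(W(CH,np.array([0,0,.165])+.03*n),RP)
s=bot.read_state(); print(Ro.from_quat(s['tcp_rot']).apply([0,0,1]))"
```

```text
3.1 pos [0.5293 0.3152 0.1699] F [-1.   0.2  0.5] w 0.0539
d [-0.0011, -0.0002, -0.0302] r [-0.0002, -0.0003, -0.0006] nrows 0.6045668954816515
[ 0.05911117  0.70481137 -0.70692772]
```

Request:
{"api": "apply_moves", "payload": {
  "series": [
    [0, 0, 0, 0, 0, 0, 0.04],
    [0, 0, 0, 0, 0, 0, 0.04]
  ]
}}

```text
clock: 3.3
tcp_pos: [0.5295, 0.3152, 0.1699]
tcp_rot: [0.68, 0.625, 0.282, -0.259]
force: [0.9, 0.2, -0.7]
gripper_width: 0.0497
```

Request:
{"api": "apply_moves", "payload": {
  "series": [
    [0.003, 0, -0.004, 0, 0, 0, 0.04],
    [0.006, 0, -0.008, 0, 0, 0, 0.04],
    [0.007, 0, -0.018, 0, 0, 0, 0.04],
    [0.007, 0, -0.03, 0, 0, 0, 0.04],
    [0.007, 0, -0.03, 0, 0, 0, 0.04]
  ]
}}

```text
clock: 3.8
tcp_pos: [0.5287, 0.2981, 0.1977]
tcp_rot: [0.68, 0.625, 0.283, -0.258]
force: [-0.2, 0.2, -2.1]
gripper_width: 0.0494
```

```bash
python3 -c "
from tgt import *
import cv2
from plant import snapshot
go(W(CH,np.array([0.005,0,.17])+.18*n),RP)
for nm,b in(('top',(50,95,250,260)),('side',(200,40,400,220))):
    p,d=snapshot(nm); x0,y0,x1,y1=b; cv2.imwrite('pics/b_%s.png'%nm,cv2.resize(p[y0:y1,x0:x1],None,fx=3.3,fy=3.3,interpolation=cv2.INTER_CUBIC))
"
```

```text
3.8 pos [0.5287 0.2981 0.1977] F [-0.2  0.2 -2.1] w 0.0494
d [-0.0015, -0.0006, -0.1484] r [0.0027, -0.0008, 0.0005] nrows 2.9681826077069466
```

View pics/b_side.png

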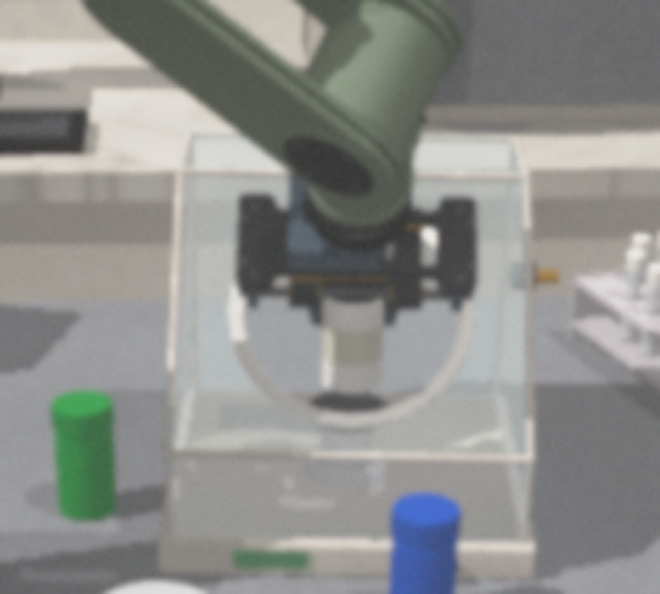

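Request:
{"api": "apply_moves", "payload": {
  "series": [
    [0, 0, -0.025, 0, 0, 0, 0.04],
    [-0.001, 0, -0.06, 0, 0, 0, 0.04],
    [-0.001, 0, -0.095, 0, 0, 0, 0.04],
    [-0.001, 0, -0.13, 0, 0, 0, 0.04],
    [-0.001, 0, -0.155, 0, 0, 0, 0.04]
  ]
}}

```text
clock: 4.4
tcp_pos: [0.5187, 0.1878, 0.3062]
tcp_rot: [0.68, 0.625, 0.282, -0.259]
force: [1.0, -0.6, -2.4]
gripper_width: 0.0497
```

```bash
python3 -c "
from tgt import *
go(W(ST,[.018,0,.26]),RB)
s=bot.read_state(); print(s['q'])
for p in ik(tcp(W(ST,[.018,0,.26]),RB),RB,3): print(p)"
```

```text
4.4 pos [0.5187 0.1878 0.3062] F [ 1.  -0.6 -2.4] w 0.0497
d [-0.1884, 0.0795, -0.1314] r [0.032, -0.7849, -0.076] nrows 5.261481879854133
[-0.08494221  0.22092458  1.76649587  0.83009538  1.28031266 -0.30371727]
[-9.60329821e-02  3.13063584e-01  1.50544422e+00 -1.52030388e-10
  1.32308486e+00 -9.15366552e-02]
```

Request:
{"api": "apply_moves", "payload": {
  "series": [
    [-0.038, 0.016, -0.026, 0.005, -0.13, -0.013, 0.04],
    [-0.075, 0.032, -0.052, 0.01, -0.26, -0.026, 0.04],
    [-0.113, 0.048, -0.079, 0.016, -0.39, -0.038, 0.04],
    [-0.151, 0.064, -0.105, 0.022, -0.52, -0.051, 0.04],
    [-0.188, 0.08, -0.131, 0.027, -0.65, -0.064, 0.04]
  ]
}}

```text
clock: 4.9
tcp_pos: [0.5799, -0.0444, 0.2646]
tcp_rot: [0.711, 0.7, 0.048, -0.045]
force: [0.3, 0.5, -2.1]
gripper_width: 0.0496
```

```bash
python3 -c "
from tgt import *
go(W(ST,[.018,0,.16]),RB)"
```

```text
4.9 pos [ 0.5799 -0.0444  0.2646] F [ 0.3  0.5 -2.1] w 0.0496
d [-0.0127, -0.0015, 0.0977] r [0.0042, -0.1306, -0.0115] nrows 1.9711412960306562
```

Request:
{"api": "apply_moves", "payload": {
  "series": [
    [-0.004, -0.001, 0.03, 0.004, -0.13, -0.011, 0.04],
    [-0.009, -0.0015, 0.065, 0.004, -0.13, -0.011, 0.04],
    [-0.0127, -0.0015, 0.097, 0.004, -0.13, -0.011, 0.04],
    [-0.0127, -0.0015, 0.097, 0.004, -0.13, -0.011, 0.04],
    [-0.0127, -0.0015, 0.097, 0.004, -0.13, -0.011, 0.04]
  ]
}}

```text
clock: 5.4
tcp_pos: [0.5783, -0.0417, 0.1668]
tcp_rot: [0.709, 0.705, 0.002, -0.002]
force: [-0.7, -0.2, -0.9]
gripper_width: 0.0496
```

```bash
python3 -c "
from tgt import *
import cv2
from plant import snapshot
go(W(ST,[.018,0,.098]),RB)
for nm,b in(('top',(230,110,430,260)),('side',(250,140,450,300))):
    p,d=snapshot(nm); x0,y0,x1,y1=b; cv2.imwrite('pics/d_%s.png'%nm,cv2.resize(p[y0:y1,x0:x1],None,fx=3.7,fy=3.7,interpolation=cv2.INTER_CUBIC))
"
```

```text
5.4 pos [ 0.5783 -0.0417  0.1668] F [-0.7 -0.2 -0.9] w 0.0496
d [-0.0028, 0.0005, 0.0628] r [-0.0006, -0.0058, -0.0005] nrows 1.2567089080461715
```

View pics/d_side.png

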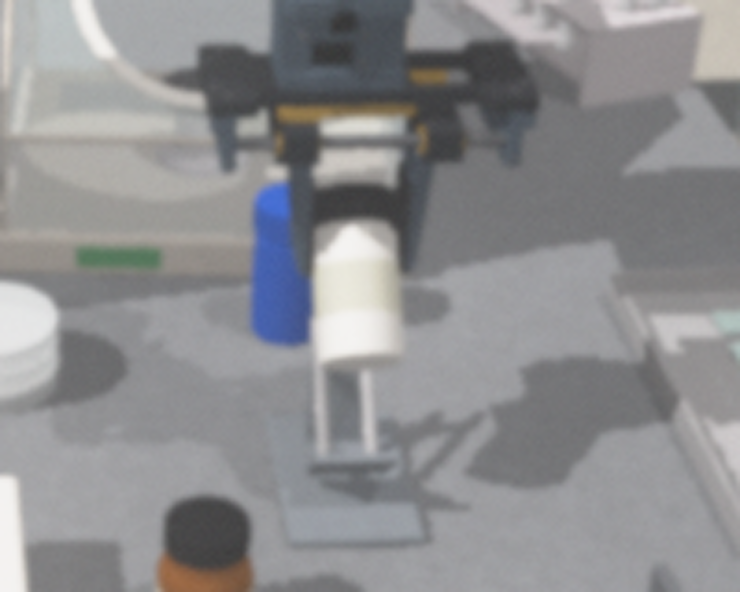

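View pics/d_top.png

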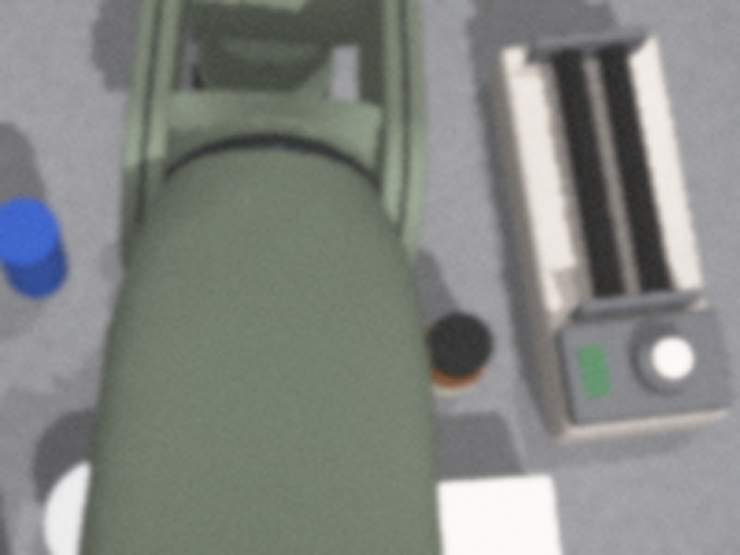

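```bash
cat >> tgt.py <<'E'
def cyl(c,u,r=.025,h=.05):
    u=np.array(u)/np.linalg.norm(u);a=np.cross(u,[1,.3,.2]);a/=np.linalg.norm(a);b=np.cross(u,a);S=[]
    for e in(-h,.5*h,h):
        pts=[c+e*u+r*(np.cos(t)*a+np.sin(t)*b) for t in np.linspace(0,6.283,30)]
        S+=[(p,q,(0,0,255)) for p,q in zip(pts[:-1],pts[1:])]
    return S
E
python3 -c "
from tgt import *
import ov,cv2
from plant import snapshot
s=bot.read_state(); C=Ro.from_quat(s['tcp_rot']); u=C.apply([.7071,0,-.7071]); g=s['tcp_pos']+C.apply([0,0,.006]); print(u,g)
p,d=snapshot('side'); cv2.imwrite('pics/e.png',p)
ov.draw('side','pics/e.png',cyl(g-.0257*u,u),'pics/e2.png',(300,160,380,240),7)
"
```

```text
[0.00086846 0.70340702 0.71077326] [ 0.57955549 -0.04200738  0.16266174]
```

View pics/e2.png

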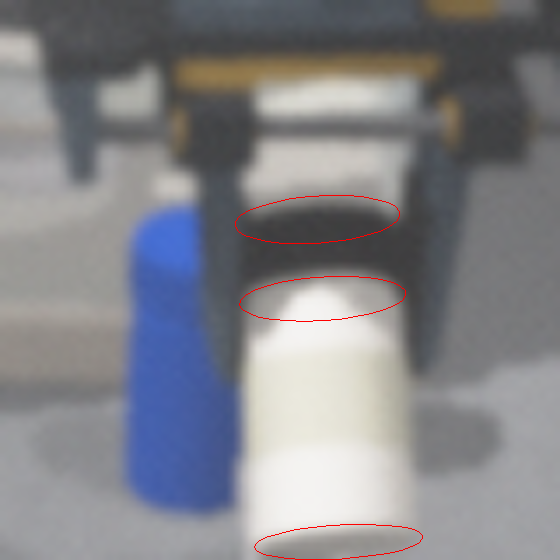

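```bash
python3 -c "
from tgt import *
go(W(ST,[.0182,0,.0982]),RB)"
```

```text
5.55 pos [ 0.5795 -0.0421  0.1688] F [-0.   0.1 -0.9] w 0.0498
d [-0.0022, -0.001, 0.0646] r [0.0043, -0.0051, -0.0008] nrows 1.2928194253292602
```

Request:
{"api": "apply_moves", "payload": {
  "series": [
    [-0.001, -0.001, 0.02, 0.004, -0.005, 0, 0.04],
    [-0.002, -0.001, 0.04, 0.004, -0.005, 0, 0.04],
    [-0.002, -0.001, 0.057, 0.004, -0.005, 0, 0.04],
    [-0.002, -0.001, 0.057, 0.004, -0.005, 0, 0.04],
    [-0.002, -0.001, 0.057, 0.004, -0.005, 0, 0.04]
  ]
}}

```text
clock: 6.05
tcp_pos: [0.5781, -0.0437, 0.1111]
tcp_rot: [0.709, 0.705, -0.0, -0.001]
force: [0.4, 0.3, -2.1]
gripper_width: 0.0498
```

```bash
python3 -c "
from tgt import *
go(W(ST,[.0182,0,.0982]),RB)"
```

```text
6.05 pos [ 0.5781 -0.0437  0.1111] F [ 0.4  0.3 -2.1] w 0.0498
d [-0.0003, 0.0007, 0.0069] r [-0.0017, -0.0003, -0.0007] nrows 0.13860547725418776
```

Request:
{"api": "apply_moves", "payload": {
  "series": [
    [0, 0, 0.002, 0, 0, 0, 0.04],
    [0, 0, 0.004, 0, 0, 0, 0.04],
    [0, 0, 0.006, 0, 0, 0, 0.04],
    [0, 0, 0.006, 0, 0, 0, 0.04]
  ]
}}

```text
clock: 6.45
tcp_pos: [0.5793, -0.0442, 0.1063]
tcp_rot: [0.709, 0.705, 0.0, 0.001]
force: [0.9, -2.7, 9.0]
gripper_width: 0.0498
```

```bash
python3 -c "
from tgt import *
import ov,cv2
from plant import snapshot
go(W(ST,[.0182,0,.0982]),RB)
p,d=snapshot('side'); cv2.imwrite('pics/f.png',cv2.resize(p[190:300,290:400],None,fx=6,fy=6,interpolation=cv2.INTER_CUBIC))"
```

```text
6.45 pos [ 0.5793 -0.0442  0.1063] F [ 0.9 -2.7  9. ] w 0.0498
d [0.0002, -0.0005, 0.0021] r [0.0021, 0.001, -0.0007] nrows 0.04397292927556437
```

View pics/f.png

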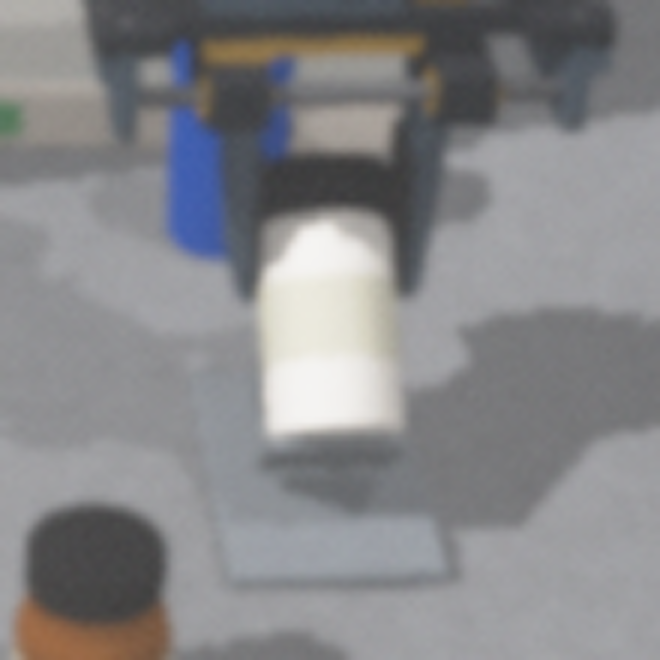

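Request:
{"api": "apply_moves", "payload": {
  "series": [
    [0, 0, -0.001, 0, 0, 0, 0.056],
    [0, 0, -0.001, 0, 0, 0, 0.07],
    [0, 0, -0.001, 0, 0, 0, 0.091],
    [0, 0, -0.001, 0, 0, 0, 0.091]
  ]
}}

```text
clock: 6.9
tcp_pos: [0.5769, -0.0435, 0.1044]
tcp_rot: [0.709, 0.705, -0.001, -0.002]
force: [-0.1, -0.7, -0.4]
gripper_width: 0.0771
```

```bash
python3 -c "
from tgt import *
import ov,cv2
from plant import snapshot
go(W(ST,[.0182,0,.20]),RB)
p,d=snapshot('side'); cv2.imwrite('pics/g.png',cv2.resize(p[190:300,290:400],None,fx=6,fy=6,interpolation=cv2.INTER_CUBIC))"
```

```text
6.9 pos [ 0.5769 -0.0435  0.1044] F [-0.1 -0.7 -0.4] w 0.0771
d [-0.0005, 0.0014, -0.1017] r [-0.0045, -0.0005, -0.0004] nrows 2.033338472149987
```

View pics/g.png

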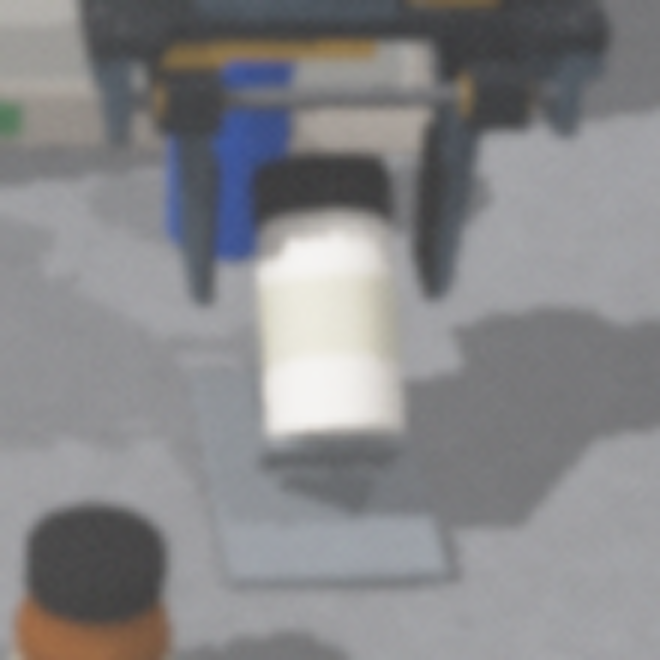

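Request:
{"api": "apply_moves", "payload": {
  "series": [
    [0, 0.001, -0.003, 0, 0, 0, 0.091],
    [0, 0.001, -0.02, 0, 0, 0, 0.091],
    [0, 0.001, -0.06, 0, 0, 0, 0.091],
    [0, 0.001, -0.1, 0, 0, 0, 0.091]
  ]
}}

```text
clock: 7.35
tcp_pos: [0.5781, -0.0435, 0.2052]
tcp_rot: [0.709, 0.705, -0.002, -0.002]
force: [0.3, -0.6, -0.0]
gripper_width: 0.0902
```

```bash
python3 -c "
from tgt import *
import cv2
from plant import snapshot
go(W(ST,np.array([0,0,.082])+.13*n),RC)
p,d=snapshot('side'); cv2.imwrite('pics/h0.png',p)
import ov
u=Ro.from_euler('z',ST[2]).apply([.7071,0,.7071])
ov.draw('side','pics/h0.png',cyl(W(ST,[0,0,.0815]),u),'pics/h.png',(290,190,390,290),6)
"
```

```text
7.35 pos [ 0.5781 -0.0435  0.2052] F [ 0.3 -0.6 -0. ] w 0.0902
d [-0.1148, 0.0008, 0.027] r [-0.0055, 0.7849, -0.0026] nrows 5.232903000632355
```

View pics/h.png

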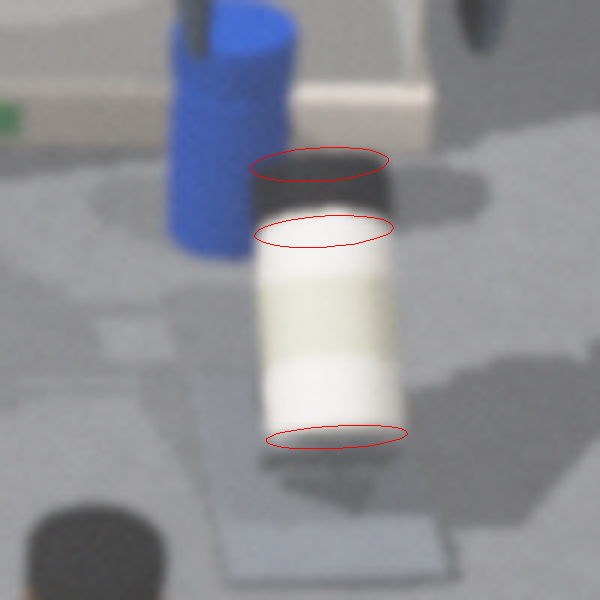

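Request:
{"api": "apply_moves", "payload": {
  "series": [
    [-0.04, 0, 0, 0, 0.13, 0, 0.091],
    [-0.08, 0, 0.005, 0, 0.27, 0, 0.091],
    [-0.115, 0.001, 0.015, -0.003, 0.41, 0, 0.091],
    [-0.115, 0.001, 0.027, -0.005, 0.55, -0.002, 0.091],
    [-0.115, 0.001, 0.027, -0.005, 0.69, -0.003, 0.091]
  ]
}}

```text
clock: 7.9
tcp_pos: [0.5786, -0.1604, 0.1767]
tcp_rot: [0.667, 0.663, 0.242, -0.24]
force: [0.6, 0.9, -0.1]
gripper_width: 0.0911
```

```bash
python3 -c "
from tgt import *
go(W(ST,np.array([0,0,.081])+.10*n),RC)
"
```

```text
7.9 pos [ 0.5786 -0.1604  0.1767] F [ 0.6  0.9 -0.1] w 0.0911
d [0.0045, -0.0004, 0.0308] r [0.0025, 0.0895, -0.0003] nrows 0.6221401565583752
```

Request:
{"api": "apply_moves", "payload": {
  "series": [
    [0.003, 0, 0.02, 0.002, 0.09, 0, 0.091],
    [0.0045, 0, 0.03, 0.002, 0.09, 0, 0.091],
    [0.0045, 0, 0.03, 0.002, 0.09, 0, 0.091],
    [0.0045, 0, 0.03, 0.002, 0.09, 0, 0.091]
  ]
}}

```text
clock: 8.3
tcp_pos: [0.5795, -0.1354, 0.1584]
tcp_rot: [0.654, 0.654, 0.269, -0.267]
force: [0.0, 0.2, -0.2]
gripper_width: 0.0911
```

```bash
python3 -c "
from tgt import *
go(W(ST,np.array([0,0,.0812])+.004*n),RC)
"
```

```text
8.3 pos [ 0.5795 -0.1354  0.1584] F [ 0.   0.2 -0.2] w 0.0911
d [-0.0022, -0.001, 0.0963] r [-0.0011, 0.0072, 0.004] nrows 1.927412748454399
```

Request:
{"api": "apply_moves", "payload": {
  "series": [
    [-0.001, -0.001, 0.03, -0.001, 0.007, 0.004, 0.091],
    [-0.002, -0.001, 0.06, -0.001, 0.007, 0.004, 0.091],
    [-0.002, -0.001, 0.085, -0.001, 0.007, 0.004, 0.091],
    [-0.002, -0.001, 0.094, -0.001, 0.007, 0.004, 0.091],
    [-0.002, -0.001, 0.094, -0.001, 0.007, 0.004, 0.091]
  ]
}}

```text
clock: 8.8
tcp_pos: [0.5784, -0.0703, 0.0898]
tcp_rot: [0.654, 0.652, 0.271, -0.271]
force: [-0.1, -0.4, -0.0]
gripper_width: 0.0911
```

```bash
python3 -c "
from tgt import *
import cv2
from plant import snapshot
p,d=snapshot('side'); cv2.imwrite('pics/i.png',cv2.resize(p[150:300,260:410],None,fx=4,fy=4,interpolation=cv2.INTER_CUBIC))
p,d=snapshot('top'); cv2.imwrite('pics/i2.png',cv2.resize(p[110:235,240:400],None,fx=4,fy=4,interpolation=cv2.INTER_CUBIC))
go(W(ST,np.array([0,0,.0812])+.004*n),RC)
"
```

```text
8.9 pos [ 0.5792 -0.0719  0.0905] F [ 0.3 -0.7 -0.4] w 0.091
d [0.0003, -0.0005, 0.0034] r [0.0016, -0.0002, 0.0] nrows 0.06907476207377634
```

View pics/i.png

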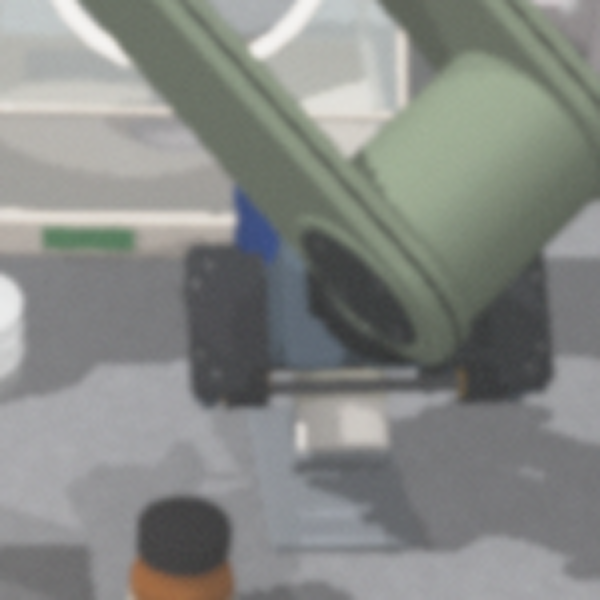

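View pics/i2.png

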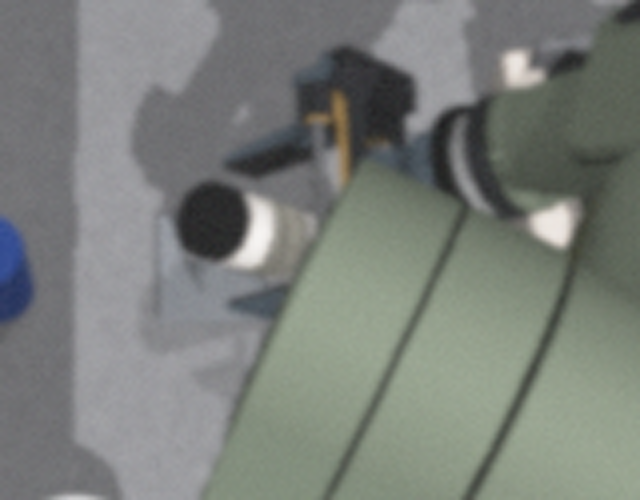

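Request:
{"api": "apply_moves", "payload": {
  "series": [
    [0, 0, 0.003, 0, 0, 0, 0.07],
    [0, 0, 0.003, 0, 0, 0, 0.055],
    [0, 0, 0.003, 0, 0, 0, 0.04],
    [0, 0, 0.003, 0, 0, 0, 0.04],
    [0, 0, 0.003, 0, 0, 0, 0.04]
  ],
  "squeeze": 25
}}

```text
clock: 9.4
tcp_pos: [0.5783, -0.0695, 0.0871]
tcp_rot: [0.655, 0.651, 0.272, -0.271]
force: [-0.5, 0.3, 0.1]
gripper_width: 0.0538
```

Request:
{"api": "apply_moves", "payload": {
  "series": [
    [0, 0, 0, 0, 0, 0, 0.04],
    [0, 0, 0, 0, 0, 0, 0.04],
    [0, 0, 0, 0, 0, 0, 0.04]
  ]
}}

```text
clock: 9.7
tcp_pos: [0.5792, -0.0696, 0.0872]
tcp_rot: [0.655, 0.651, 0.272, -0.27]
force: [2.3, -0.7, 0.3]
gripper_width: 0.0495
```

```bash
python3 -c "
from tgt import *
go(W(ST,np.array([0,0,.0812])+.004*n),RC)
go(W(ST,np.array([0,0,.0812])+.124*n),RC)
"
```

```text
9.7 pos [ 0.5792 -0.0696  0.0872] F [ 2.3 -0.7  0.3] w 0.0495
d [0.001, -0.0005, -0.0005] r [0.002, -0.0012, -0.0019] nrows 0.024046123035617595
9.7 pos [ 0.5792 -0.0696  0.0872] F [ 2.3 -0.7  0.3] w 0.0495
d [0.0011, -0.0003, -0.1205] r [0.002, -0.0012, -0.0019] nrows 2.410705927801476
```

Request:
{"api": "apply_moves", "payload": {
  "series": [
    [0.002, 0, -0.005, 0, 0, 0, 0.04],
    [0.005, 0, -0.02, 0, 0, 0, 0.04],
    [0.01, 0, -0.05, 0, 0, 0, 0.04],
    [0.02, 0, -0.09, 0, 0, 0, 0.04],
    [0.03, 0, -0.12, 0, 0, 0, 0.04]
  ]
}}

```text
clock: 10.2
tcp_pos: [0.5776, -0.1348, 0.1952]
tcp_rot: [0.655, 0.651, 0.271, -0.27]
force: [0.6, 0.5, -2.2]
gripper_width: 0.0497
```

```bash
python3 -c "
from tgt import *
s=bot.read_state(); print(s['q'])
go(W(MX,[0.06,-.035,.26]),RM)
go(W(MX,[0,-.035,.22]),RM)
for q in ik(tcp(W(MX,[0,-.035,.22]),RM),RM,1,seed=s['q']): print(q)
"
```

```text
[-0.56828682  0.57679928  1.49293685  0.64103395  1.56465555 -0.73213302]
10.2 pos [ 0.5776 -0.1348  0.1952] F [ 0.6  0.5 -2.2] w 0.0497
d [-0.0311, 0.0264, -0.1314] r [-0.5833, -0.6315, 1.4036] nrows 10.972815110605532
10.2 pos [ 0.5776 -0.1348  0.1952] F [ 0.6  0.5 -2.2] w 0.0497
d [-0.1016, 0.0315, -0.1455] r [-0.5833, -0.6315, 1.4036] nrows 10.972815110605532
[-4.87909164e-01  4.98931898e-01  1.31109873e+00  4.13615880e-17
  1.33156202e+00  1.00568349e+00]
```

Request:
{"api": "apply_moves", "payload": {
  "series": [
    [-0.006, 0.005, -0.026, -0.053, -0.057, 0.127, 0.04],
    [-0.012, 0.01, -0.052, -0.106, -0.115, 0.255, 0.04],
    [-0.018, 0.016, -0.079, -0.159, -0.172, 0.383, 0.04],
    [-0.025, 0.021, -0.105, -0.212, -0.23, 0.51, 0.04],
    [-0.031, 0.026, -0.131, -0.265, -0.287, 0.638, 0.04]
  ]
}}

```text
clock: 10.7
tcp_pos: [0.6022, -0.2495, 0.2648]
tcp_rot: [0.888, 0.402, 0.159, -0.16]
force: [0.0, 0.0, -1.2]
gripper_width: 0.0496
```

```bash
python3 -c "
from tgt import *
go(W(MX,[0.0,-.035,.25]),RM)
"
```

```text
10.7 pos [ 0.6022 -0.2495  0.2648] F [ 0.   0.  -1.2] w 0.0496
d [-0.0398, 0.0436, -0.016] r [-0.3176, -0.3414, 0.7592] nrows 5.939441021026729
```

Request:
{"api": "apply_moves", "payload": {
  "series": [
    [-0.008, 0.009, -0.003, -0.053, -0.057, 0.127, 0.04],
    [-0.016, 0.018, -0.006, -0.106, -0.115, 0.255, 0.04],
    [-0.024, 0.027, -0.009, -0.159, -0.172, 0.383, 0.04],
    [-0.032, 0.035, -0.012, -0.212, -0.23, 0.51, 0.04],
    [-0.04, 0.044, -0.016, -0.265, -0.287, 0.638, 0.04]
  ]
}}

```text
clock: 11.2
tcp_pos: [0.6085, -0.3091, 0.2553]
tcp_rot: [0.994, 0.099, 0.026, -0.027]
force: [-0.3, 0.3, -1.7]
gripper_width: 0.0496
```

```bash
python3 -c "
from tgt import *
go(W(MX,[0.0,-.035,.18]),RM)
"
```

```text
11.2 pos [ 0.6085 -0.3091  0.2553] F [-0.3  0.3 -1.7] w 0.0496
d [-0.0045, 0.004, 0.0691] r [-0.0526, -0.0539, 0.1212] nrows 1.3869983977209084
```

Request:
{"api": "apply_moves", "payload": {
  "series": [
    [0, 0.002, 0.01, -0.04, -0.04, 0.09, 0.04],
    [-0.002, 0.003, 0.03, -0.053, -0.054, 0.121, 0.04],
    [-0.004, 0.004, 0.055, -0.053, -0.054, 0.121, 0.04],
    [-0.0045, 0.004, 0.068, -0.053, -0.054, 0.121, 0.04],
    [-0.0045, 0.004, 0.068, -0.053, -0.054, 0.121, 0.04]
  ]
}}

```text
clock: 11.7
tcp_pos: [0.6081, -0.3086, 0.184]
tcp_rot: [0.999, 0.042, -0.001, -0.002]
force: [0.7, -0.3, -0.8]
gripper_width: 0.0494
```

```bash
python3 -c "
from tgt import *
import cv2,ov
from plant import snapshot
s=log(); go(W(MX,[0.0,-.035,.110]),RM)
C=Ro.from_quat(s['tcp_rot']); u=C.apply([1,0,0]); c=s['tcp_pos']+C.apply([0,0,.010]); print(u,c)
S=cyl(c,u)+ov.segs(MX,ST,CH)
for nm,b in(('side',(250,200,450,350)),('top',(340,100,440,240))):
    p,d=snapshot(nm); cv2.imwrite('pics/k0.png',p); ov.draw(nm,'pics/k0.png',S,'pics/k_%s.png'%nm,b,4); cv2.imwrite('pics/kr_%s.png'%nm,cv2.resize(p[b[1]:b[3],b[0]:b[2]],None,fx=4,fy=4))
"
```

```text
11.7 pos [ 0.6081 -0.3086  0.184 ] F [ 0.7 -0.3 -0.8] w 0.0494
d [0.0, 0.0014, 0.068] r [-0.0046, 0.0014, 0.006] nrows 1.3609590253491506
[ 0.99653843  0.08312222 -0.00136554] [ 0.60806283 -0.30859194  0.17403975]
```

View pics/k_side.png

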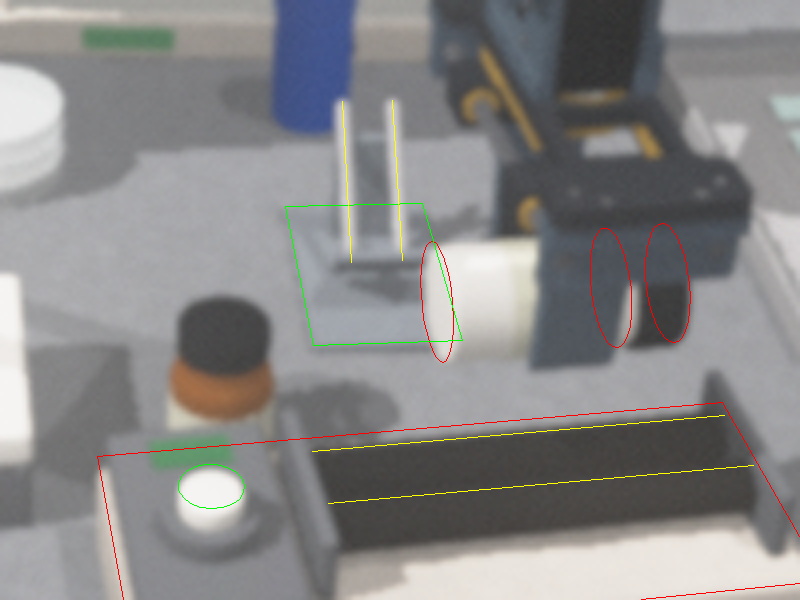

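View pics/k_top.png

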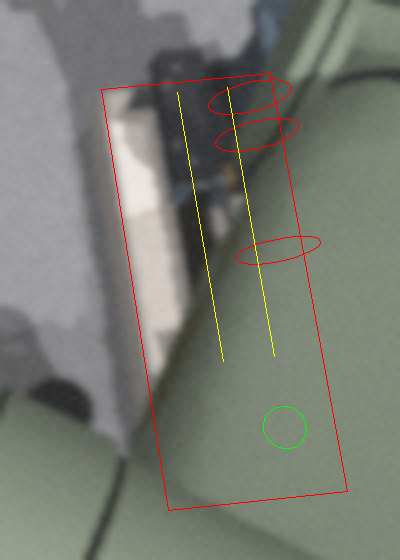

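Request:
{"api": "apply_moves", "payload": {
  "series": [
    [0, 0.001, 0.02, -0.004, 0.001, 0.006, 0.04],
    [0, 0.001, 0.04, -0.004, 0.001, 0.006, 0.04],
    [0, 0.001, 0.058, -0.004, 0.001, 0.006, 0.04],
    [0, 0.001, 0.058, -0.004, 0.001, 0.006, 0.04],
    [0, 0.001, 0.058, -0.004, 0.001, 0.006, 0.04]
  ]
}}

```text
clock: 12.3
tcp_pos: [0.6107, -0.3105, 0.1296]
tcp_rot: [0.999, 0.039, 0.003, 0.002]
force: [-0.3, 0.3, -1.4]
gripper_width: 0.0497
```

```bash
python3 -c "
from tgt import *
import cv2
from plant import snapshot
go(W(MX,[0.0,-.035,.110]),RM)
p,d=snapshot('side'); cv2.imwrite('pics/l.png',cv2.resize(p[240:370,290:470],None,fx=4.4,fy=4.4,interpolation=cv2.INTER_CUBIC))
"
```

```text
12.3 pos [ 0.6107 -0.3105  0.1296] F [-0.3  0.3 -1.4] w 0.0497
d [-0.0026, -0.001, 0.0136] r [0.0035, -0.0063, 0.0004] nrows 0.27731204980502205
```

View pics/l.png

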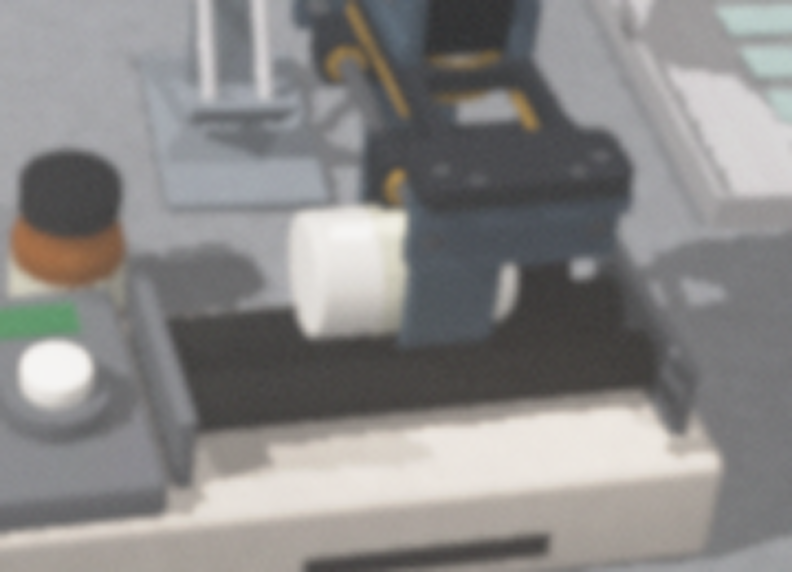

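Request:
{"api": "apply_moves", "payload": {
  "series": [
    [-0.001, -0.001, 0.003, 0.003, -0.005, 0, 0.04],
    [-0.001, -0.001, 0.006, 0.003, -0.005, 0, 0.04],
    [-0.001, -0.001, 0.009, 0.003, -0.005, 0, 0.04],
    [-0.001, -0.001, 0.009, 0.003, -0.005, 0, 0.04]
  ]
}}

```text
clock: 12.75
tcp_pos: [0.6087, -0.3089, 0.1187]
tcp_rot: [0.999, 0.039, -0.001, -0.001]
force: [0.1, -0.8, -2.0]
gripper_width: 0.0496
```

```bash
python3 -c "
from tgt import *
go(W(MX,[0.0,-.035,.110]),RM)
"
```

```text
12.75 pos [ 0.6087 -0.3089  0.1187] F [ 0.1 -0.8 -2. ] w 0.0496
d [-0.0007, 0.0008, 0.0027] r [-0.0011, 0.0012, 0.0007] nrows 0.05684018473528884
```

Request:
{"api": "apply_moves", "payload": {
  "series": [
    [0, 0, 0.001, 0, 0, 0, 0.04],
    [0, 0, 0.002, 0, 0, 0, 0.04],
    [0, 0, 0.003, 0, 0, 0, 0.04],
    [0, 0, 0.003, 0, 0, 0, 0.04]
  ]
}}

```text
clock: 13.15
tcp_pos: [0.6093, -0.3095, 0.1173]
tcp_rot: [0.999, 0.039, 0.0, 0.0]
force: [-0.8, -0.0, 4.1]
gripper_width: 0.0496
```

Request:
{"api": "apply_moves", "payload": {
  "series": [
    [0, 0, 0.0005, 0, 0, 0, 0.054],
    [0, 0, 0.0005, 0, 0, 0, 0.06],
    [0, 0, 0.0005, 0, 0, 0, 0.075],
    [0, 0, 0.0005, 0, 0, 0, 0.08],
    [0, 0, 0.0005, 0, 0, 0, 0.08]
  ]
}}

```text
clock: 13.65
tcp_pos: [0.609, -0.309, 0.1154]
tcp_rot: [0.999, 0.039, -0.0, -0.0]
force: [0.7, -0.1, 0.0]
gripper_width: 0.0789
```

```bash
python3 -c "
from tgt import *
import cv2
from plant import snapshot
go(W(MX,[0.0,-.035,.110]),RM)
p,d=snapshot('side'); cv2.imwrite('pics/m.png',cv2.resize(p[240:370,290:470],None,fx=4.4,fy=4.4,interpolation=cv2.INTER_CUBIC))
"
```

```text
13.65 pos [ 0.609  -0.309   0.1154] F [ 0.7 -0.1  0. ] w 0.0789
d [-0.0009, 0.0006, -0.0006] r [-0.0008, 0.0006, 0.0007] nrows 0.026150666096936233
```

View pics/m.png

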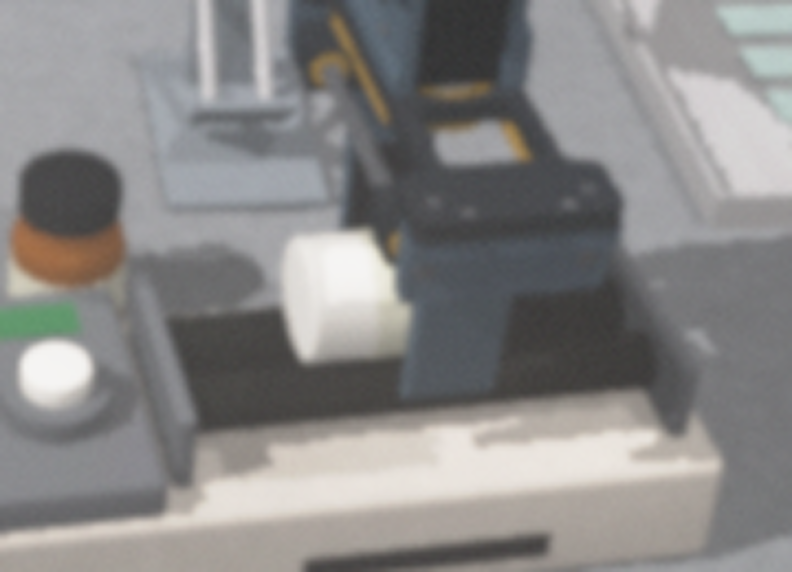

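Jar lies in the groove. Withdraw upward.

Request:
{"api": "apply_moves", "payload": {
  "series": [
    [0, 0, -0.01, 0, 0, 0, 0.08],
    [0, 0, -0.03, 0, 0, 0, 0.08],
    [0, 0, -0.06, 0, 0, 0, 0.08],
    [0, 0, -0.095, 0, 0, 0, 0.08],
    [0, 0, -0.11, 0, 0, 0, 0.06]
  ]
}}

```text
clock: 14.2
tcp_pos: [0.6104, -0.3098, 0.2305]
tcp_rot: [0.999, 0.039, 0.003, 0.001]
force: [0.3, -0.0, -0.3]
gripper_width: 0.0747
```

```bash
python3 -c "
from tgt import *
import cv2,ov
from plant import snapshot
go(W(MX,[-.012,.11,.150]),RM)
u=Ro.from_euler('z',MX[2]).apply([0,-1,0])
S=cyl(W(MX,[0,-.035,.106]),u)+ov.segs(MX,ST,CH)
p,d=snapshot('side'); cv2.imwrite('pics/n0.png',p); ov.draw('side','pics/n0.png',S,'pics/n.png',(260,240,460,370),4)
p,d=snapshot('top'); cv2.imwrite('pics/n2.png',p[60:300,150:500])
"
```

```text
14.2 pos [ 0.6104 -0.3098  0.2305] F [ 0.3 -0.  -0.3] w 0.0747
d [-0.1477, 0.0114, 0.0737] r [0.003, -0.0055, 0.0006] nrows 3.3087990303706376
```

View pics/n.png

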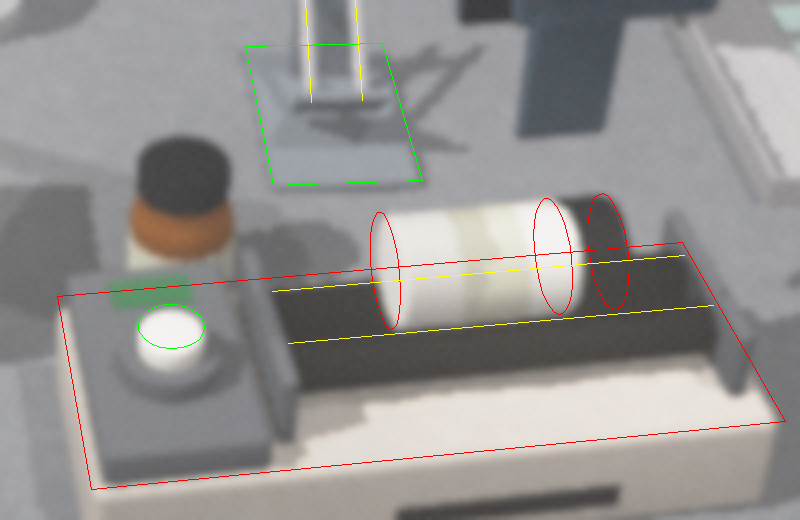

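Request:
{"api": "apply_moves", "payload": {
  "series": [
    [-0.04, 0.003, 0.005, 0.003, -0.005, 0, 0.03],
    [-0.08, 0.006, 0.02, 0.003, -0.005, 0, 0],
    [-0.12, 0.01, 0.04, 0.003, -0.005, 0, 0],
    [-0.148, 0.0114, 0.06, 0.003, -0.005, 0, 0],
    [-0.148, 0.0114, 0.072, 0.003, -0.005, 0, 0]
  ]
}}

```text
clock: 14.8
tcp_pos: [0.4576, -0.331, 0.1514]
tcp_rot: [0.999, 0.038, -0.006, -0.003]
force: [1.6, -0.9, 0.2]
gripper_width: 0.0268
```

Request:
{"api": "apply_moves", "payload": {
  "series": [
    [0, 0, 0, 0, 0, 0, 0],
    [0, 0, 0, 0, 0, 0, 0],
    [0, 0, 0, 0, 0, 0, 0]
  ]
}}

```text
clock: 15.1
tcp_pos: [0.4639, -0.3322, 0.1543]
tcp_rot: [0.999, 0.039, -0.002, -0.001]
force: [0.9, -0.3, 0.5]
gripper_width: 0.0028
```

```bash
python3 -c "
from tgt import *
import cv2
from plant import snapshot
go(W(MX,[-.012,.11,.115]),RM)
p,d=snapshot('side'); cv2.imwrite('pics/p.png',cv2.resize(p[240:370,250:430],None,fx=4.4,fy=4.4,interpolation=cv2.INTER_CUBIC))
"
```

```text
15.1 pos [ 0.4639 -0.3322  0.1543] F [ 0.9 -0.3  0.5] w 0.0028
d [0.0006, 0.0007, 0.0333] r [-0.0024, 0.0037, 0.0015] nrows 0.666530378428381
```

View pics/p.png

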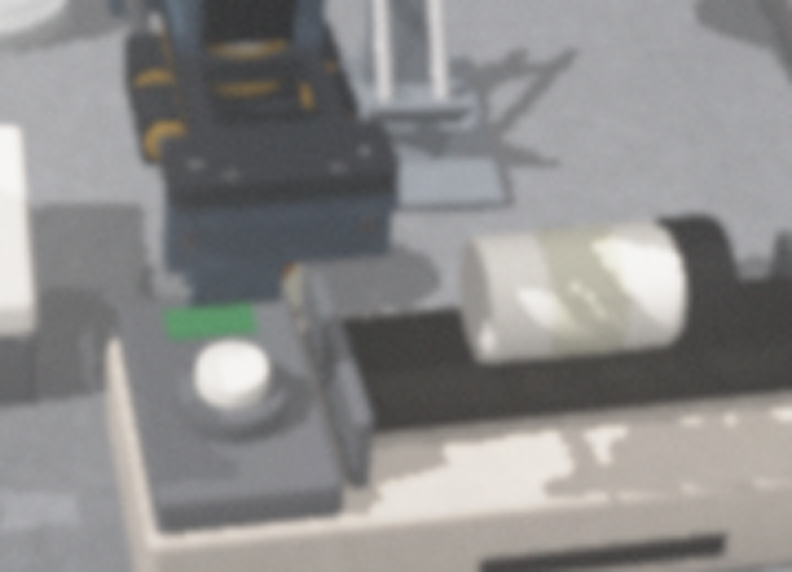

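Request:
{"api": "apply_moves", "payload": {
  "series": [
    [0, 0.001, 0.015, -0.002, 0.003, 0, 0],
    [0, 0.001, 0.029, -0.002, 0.003, 0, 0],
    [0, 0.001, 0.034, -0.002, 0.003, 0, 0],
    [0, 0.001, 0.036, -0.002, 0.003, 0, 0],
    [0, 0.001, 0.038, -0.002, 0.003, 0, 0]
  ]
}}

```text
clock: 15.65
tcp_pos: [0.4628, -0.3328, 0.1164]
tcp_rot: [0.999, 0.039, -0.001, -0.001]
force: [-1.0, 1.3, 3.1]
gripper_width: 0.0004
```

Request:
{"api": "apply_moves", "payload": {
  "series": [
    [0, 0, 0.001, 0, 0, 0, 0],
    [0, 0, 0.002, 0, 0, 0, 0]
  ]
}}

```text
clock: 15.85
tcp_pos: [0.4628, -0.3328, 0.1151]
tcp_rot: [0.999, 0.039, -0.0, -0.001]
force: [-2.5, 3.4, 12.5]
gripper_width: 0.0007
```

Request:
{"api": "apply_moves", "payload": {
  "series": [
    [0, 0, 0.0005, 0, 0, 0, 0],
    [0, 0, 0.0005, 0, 0, 0, 0]
  ]
}}

```text
clock: 16.05
tcp_pos: [0.4628, -0.3328, 0.1151]
tcp_rot: [0.999, 0.039, -0.0, -0.0]
force: [-1.5, 3.3, 10.9]
gripper_width: 0.0006
```

```bash
python3 -c "
from tgt import *
import cv2
from plant import snapshot
p,d=snapshot('side'); cv2.imwrite('pics/q.png',cv2.resize(p[270:370,260:370],None,fx=6,fy=6,interpolation=cv2.INTER_CUBIC))
go(W(MX,[-.012,.11,.115]),RM)
"
```

```text
16.1 pos [ 0.4628 -0.3328  0.1152] F [-1.6  3.5 10.1] w 0.0003
d [0.0017, 0.0002, -0.0058] r [-0.0008, 0.0005, 0.0005] nrows 0.12165668749307386
```

View pics/q.png

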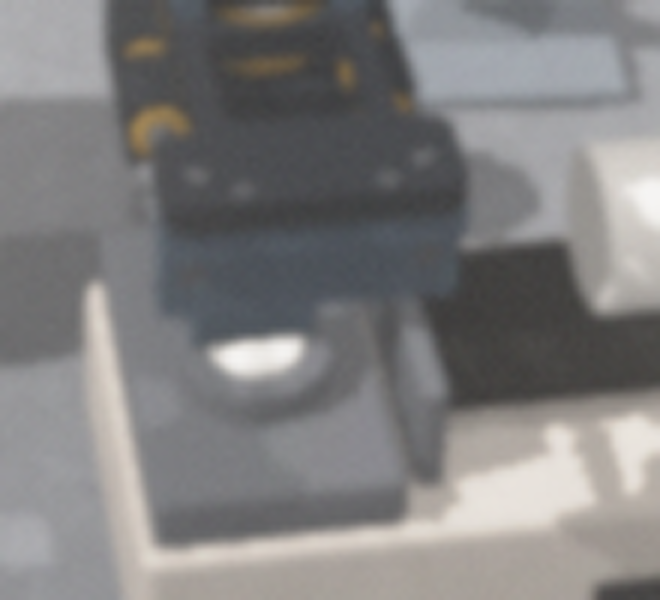

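Request:
{"api": "apply_moves", "payload": {
  "series": [
    [0, 0, -0.01, 0, 0, 0, 0],
    [0, 0, -0.03, 0, 0, 0, 0],
    [0, 0, -0.07, 0, 0, 0, 0.02],
    [0, 0, -0.11, 0, 0, 0, 0.02],
    [0, 0, -0.15, 0, 0, 0, 0.02]
  ]
}}

```text
clock: 16.6
tcp_pos: [0.4624, -0.3333, 0.265]
tcp_rot: [0.999, 0.039, -0.001, -0.0]
force: [0.3, -0.5, -0.8]
gripper_width: 0.0189
```

Request:
{"api": "apply_moves", "payload": {
  "series": [
    [0, 0, 0, 0, 0, 0, 0.02],
    [0, 0, 0, 0, 0, 0, 0.02],
    [0, 0, 0, 0, 0, 0, 0.02]
  ]
}}

```text
clock: 16.9
tcp_pos: [0.4619, -0.3327, 0.2618]
tcp_rot: [0.999, 0.039, -0.002, -0.001]
force: [-1.3, 0.0, 0.2]
gripper_width: 0.0201
```

```bash
python3 -c "
from tgt import *
import cv2
from plant import snapshot
p,d=snapshot('side'); cv2.imwrite('pics/r.png',p)
p,d=snapshot('top'); cv2.imwrite('pics/r2.png',p)
s=bot.read_state(); print(s['clock'],s['force'],s['qd'],s['tcp_pos'])
"
```

```text
17.0 [ 0.07148973 -0.67921624 -1.12702581] [ 4.46066322e-04  2.76508080e-03 -6.10592569e-03 -4.17199323e-05
  9.70123382e-04  1.39623152e-03] [ 0.46193985 -0.33270035  0.2614553 ]
```

View pics/r.png

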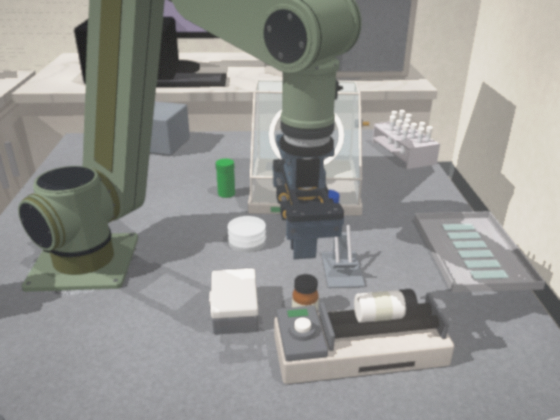

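View pics/r2.png

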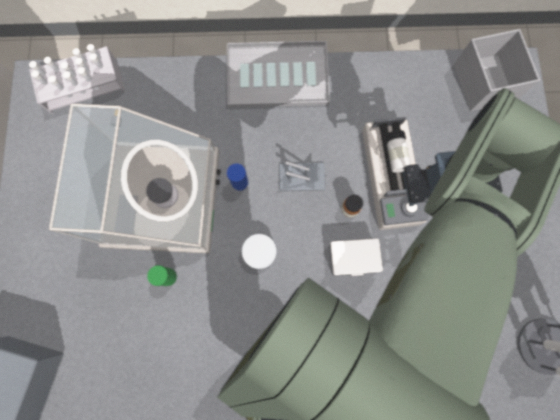

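```bash
python3 -c "
from plant import workorder
print(workorder.job_done())"
```

```text
the job is handed in; nothing more can be done
None
```

I moved the jar as asked and handed the job in at about 17 s; no verdict came back.

- **Chamber and stand:** I took the jar out through the port, set it cap up in the slanted stand and let go. I then took it again square to its axis.
- **Mixer:** I laid the jar in the groove between the rollers, cap at the far end, and let go. In the side picture it lies within about 2 px of the predicted place for the middle of the groove.
- **Start button:** I pressed it to its stop with the closed fingertips. They were at 90 mm height with 10–12 N and went no lower when commanded further; the button is not in the robot's state, so that is the evidence it went fully down. In the last side picture it looks sprung back up.
- **Last pictures:** The arm is clear of everything. The dishes, tip box, reagent pot and the blue and green look-alikes look unmoved.

None of these checks failed. Two small disagreements: the side camera sits 1–2 px off the top camera, and the jar met the stand about 2 mm higher than I had computed.

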